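# Snap the basket rack's sprung collar shut with the pliers

### The job

The split collar at the foot of the basket rack's leg nearest the middle of the table has sprung open: fetch the red-handled pliers from the cork trivet, lay them on the table with one jaw either side of the collar's two ears and let go of them, then take them across both handles and squeeze until the collar snaps shut and stays shut. Then take the pliers off and lay them flat in the empty shallow white basket. Close the collar with the pliers only, keep the gripper's fingers off the rack, do not drop the pliers, and leave the tea things where they stand.

Things in the scene. Friction and masses are not known exactly. Their poses are not given: they have to be found in the camera images.
- pliers_joint (a point): centre of the pliers' joint block, dark steel, 24 mm along the pliers, 28 across, 20 high, the place to carry them by: nothing is wider within 14 mm ahead and 24 behind. It is 10 mm above what they lie on; x points to the jaws, z up. Pliers 170 mm long, 0.25 kg, balanced within 6 mm of this point, flat on their side, sprung open. This frame turns up to 0.28 rad as the handles are squeezed.
- pliers_handles (a point): point midway between the red handles, 70 mm behind the joint block's centre, 10 mm above the underside; same axes. Handles 18 mm high, from 26 to 108 mm behind the joint, spreading to the end: outside width, open, 50 mm at 50 mm, 60 mm at 70 mm, 71 mm at 90 mm behind it. Squeezed at this point they yield from 60 to about 24 mm with 4 to 7 N plus the jaws' load; released they spring open.
- pliers_jaws (a point): point midway between the open jaws, 57 mm ahead of the joint block's centre, 10 mm above the underside; same axes. Jaws 12 mm high (4 to 16 mm above the underside), tips 62 mm ahead of the joint (66 mm squeezed). Gap between them, open: 33 mm at 35 mm, 43 mm at 55 mm ahead, 47 mm at the tips; 15 mm, faces parallel, when the handles are 24 mm wide.
- collar_ears (a point): point between the collar's two ears, half-way up (14 mm over the table). The ears are upright white plates, 6 mm thick, 24 mm high, sticking out from the round collar along this point's +y to the table's middle, from y = -13 to +13 mm (collar, 36 mm across, and tube behind: tube axis at y = -31). Outer face of the fixed ear x = -7.5 mm; of the moving ear x = +20 sprung open, +7.5 shut.
- collar (a joint): angle of the collar's moving half about its back hinge, rad: 0.25 sprung open (a spring holds it there), 0 pressed home, about 0.03 when caught. A blue sprung hook on the fixed ear, 26 to 36 mm over the table, spanning x = -11 to +18 mm of collar_ears, rides over a nose on the moving ear from 0.23 on and snaps behind it below 0.1. It needs about 9 N at the ears; let go too early, it springs open again.
- oddments_floor (a point): centre of the inner floor (4 mm above the table) of the empty shallow white basket, inside 232 mm along its x by 157 mm along its y, walls 4 mm thick, rim 44 mm above the table; fixed
- trivet: round cork trivet, 200 mm across, 8 mm thick, fixed; origin at the centre of its underside. The pliers lie flat on it at first.
- rack: white two-tier basket rack, fixed, 240 mm high, on four 25 mm tubes; origin at the foot of the tube with the sprung collar, same axes as collar_ears. The other tubes stand at x = 300, y = 0; x = 0, y = -230; x = 300, y = -230 mm, their collars shut and fixed. Baskets between the tubes, the lower from 45 mm up.
- pliers: the pliers; origin under the joint block, same axes as pliers_joint
- teapot: white and blue teapot with lid, 145 mm wide body, 141 mm high; origin at the centre of its underside
- glass0: tea glass in a brass holder, 66 mm across, 95 mm high; origin at the centre of its underside
- glass1: tea glass with tea in a steel holder, same size and origin
- glass2: tea glass in a steel holder, same size and origin
- sugar_bowl: lidded blue sugar bowl, 94 mm across, 79 mm high; origin at the centre of its underside
Things that resemble listed ones, but are neither listed nor needed, are in the scene too. Leave any green or orange look-alike of the pliers alone.

How it is judged:
By the outcome, as a careful person would: the job done as asked, in the order asked, and still so for the second after the job is handed in, with the robot touching nothing.
It also fails if it takes over 61 s, if anything falls off the work surface, if the arm or the gripper's body presses on something with over 40 N, if the wrist force passes 120 N, or if a joint passes its speed limit or range.

### The arm

A 6-joint arm with a two-finger parallel gripper is mounted at the origin on the work surface. World frame = base frame: x ahead of the robot, y to its left, z up, the work surface at z = 0. Lengths are in m, angles in rad, forces in N, time in s.
With the tool pointing down it reaches from about 0.325 to 0.9 m from the base axis. Payload 6.1 kg.
Tool frame: the origin (TCP) lies on the centre line of the jaws, within the pads' length; the fingertips stand 14 mm ahead of it and the grasp point (between the pads) lies 5 mm behind it; x points along the fingers, y is the direction in which the jaws open and shut, and the axes are right-handed (so a half turn about x gives the same grasp; the last joint's range is limited). The gripper opens to 87 mm and grips with 3 to 60 N. Pads are 19 mm wide; open, the fingers measure 117 mm over their backs; the gripper's body (75 mm by 190 mm) begins 51 mm behind the grasp point.
Start: joints at [-1.336, 0.22, 1.526, -0, 1.395, -0.126], TCP at [0.221, -0.585, 0.237] pointing down, gripper open.
Joint ranges: [-2.98, 2.98], [-0.91, 2.08], [0.09, 2.57], [-1.24, 4.39], [0.2, 2.65], [-2.68, 2.68]. Speed limits (rad/s): [2.57, 2.57, 3.01, 3.14, 3.14, 3.14].

### API

Orientations are given as a unit quaternion [x, y, z, w].
In Python, from workcell import readout, optics, bot gives the robot as it stands. The module is installed in compiled form; this text tells all that it offers.
- The arm moves only by the tool jog_arm, never from a script. Its argument "motion" is a list of rows, each a list of 7 numbers: the shift along the world's x, y, z scaled (see below), then the turn, a rotation vector about the world's x, y, z scaled (see below), then the opening, from -1 (shut) to 1 (fully open). In form: [[dx, dy, dz, wx, wy, wz, gripper], ...]. A call has 1 to 20 rows; each row shifts and turns the pose as measured when the row begins; what a row does not reach is not made up. The controller multiplies each number of a shift by 0.1 m and each number of a turn by 120 degrees. A row lasts 1/8 s, in which the tool goes at most 62.5 mm and 10.7 degrees, less where a joint would pass 70% of its speed; a pose out of reach is approached as far as the arm can. A call with a number of a shift or a turn outside -1 to 1 is refused whole. A call with a gripper value outside its range is refused whole. The fingers move at their own pace and stop on an object; "force" is the grip in N (left out, the last holds). Time passes only in rows, so rows that do not move let the fingers close. It gives the time, the measured TCP pose, the force and the opening at its end, in the units of the state.
- readout.sense(): the state, without advancing time (a new reading comes with each control period).
- optics.grab_frame(name): name is "side" or "top" or "wrist"; returns the picture (400x640x3 uint8, red, green, blue); there is no depth.
- optics.camera_params(name): a dict with "fx", "fy", "cx", "cy" (pixels), "R" (3x3) and "t" (3): a world point X has camera coordinates R X + t; the wrist camera has in their place "hand_eye" (4x4, takes a point from camera to tool coordinates, whose origin is the TCP and whose axes are the tool frame's). Camera axes: x right, y down, z forward; pixel columns grow to the right and rows downward; lengths in m; the calibration is good to about 2 mm. A picture is of the moment at which its call begins: read the wrist's pose just before it. camera_params takes no time and is no camera call.
- bot.sign_off(): hands the job in, once; it reports no verdict.
The state is a dict: "time": time; "joints": joint angles; "joint_vel": joint speeds; "tau": joint torques, N m; "tool_pos": TCP position; "orientation": TCP orientation; "force": force on the tool from outside, world axes, zero at the start; "ft_torque": the same for the moment, N m; "finger_gap": finger opening in m.
Only numpy, scipy, OpenCV 4.12 (cv2) and the standard library are available. Lean on these libraries where they do the work, as an engineer would, in place of code of your own. Each camera call takes 0.05 s, during which the arm holds its last target.

## Working session

There is one attempt and no reset: what is moved stays moved. The work goes in short steps, Python scripts to look and compute and a tool call to move; the robot and the scene stay as the last step left them, time stands still between calls to the robot, and variables do not carry over. Pictures are saved under pics/ and viewed, and the job is handed in when it is done.

Besides the shell and the picture viewer there is one more tool, called as name(argument=value, ...), one argument or row to a line, values as JSON. jog_arm: Moves the arm, as the interface text tells. Shifts and turns lie within -1 to 1; 1 stands for 0.1 m of shift or 120 degrees of turn. Its arguments: {"type":"object","properties":{"motion":{"type":"array","items":{"type":"array","items":{"type":"number"}}},"force":{"type":"number"}},"required":["motion"]}

```bash
mkdir -p pics; cat > h.py <<'E'
import numpy as np, cv2
from workcell import readout, optics, bot
from scipy.spatial.transform import Rotation as Ro
def cam(n, s=None):
    p=optics.camera_params(n)
    K=np.array([[p['fx'],0,p['cx']],[0,p['fy'],p['cy']],[0,0,1.]])
    if 'R' in p: return K,np.array(p['R']),np.array(p['t'])
    s=s or readout.sense()
    T=np.eye(4);T[:3,:3]=Ro.from_quat(s['orientation']).as_matrix();T[:3,3]=s['tool_pos']
    M=np.linalg.inv(T@np.array(p['hand_eye']));return K,M[:3,:3],M[:3,3]
def ray(c,u,v):
    K,R,t=c; d=R.T@np.linalg.solve(K,[u,v,1.]); return -R.T@t,d
def onz(c,u,v,z):
    o,d=ray(c,u,v); return o+d*(z-o[2])/d[2]
def proj(c,X):
    K,R,t=c; x=K@(R@np.array(X)+t); return x[:2]/x[2]
def save(n,im): cv2.imwrite('pics/'+n+'.png',im[:,:,::-1])
E
python3 - <<'E'
from h import *
s=readout.sense();print(s)
for n in ['top','side','wrist']:
    im=optics.grab_frame(n); save(n+'0',im); np.save('pics/'+n+'0.npy',im)
    print(n,cam(n,s))
E
```

```text
{'time': 0.0, 'joints': array([-1.33610140e+00,  2.21218403e-01,  1.52759114e+00,  1.56927611e-05,
        1.39469515e+00, -1.26081102e-01]), 'joint_vel': array([ 2.03399982e-03,  2.30218185e-03,  1.68150770e-03, -7.15614951e-05,
       -3.88266097e-04,  9.77179884e-04]), 'tau': array([-6.72659953e-04, -4.94621694e+01, -3.87373424e+01,  6.96887844e-02,
        5.73360035e-02, -1.59289284e-04]), 'tool_pos': array([ 0.22050106, -0.58418912,  0.23545258]), 'orientation': array([-0.69560199, -0.12753724,  0.69566447, -0.12618663]), 'force': array([-1.53824117, -0.01914768,  0.37073688]), 'ft_torque': array([ 0.01032949,  0.04733455, -0.01480256]), 'finger_gap': 0.08662894872437053}
top (array([[514.37599401,   0.        , 310.60148568],
       [  0.        , 514.37599401, 191.54232176],
       [  0.        ,   0.        ,   1.        ]]), array([[ 0.01505852, -0.9998858 ,  0.00127619],
       [-0.98558608, -0.01505823, -0.16850322],
       [ 0.1685032 ,  0.00127961, -0.98570028]]), array([0.0959929 , 0.54949853, 1.82540944]))
side (array([[480.34146145,   0.        , 325.028171  ],
       [  0.        , 480.34146145, 197.94286794],
       [  0.        ,   0.        ,   1.        ]]), array([[-0.76375105, -0.64536712,  0.01362396],
       [-0.45894251,  0.52804553, -0.7145206 ],
       [ 0.45393403, -0.55196848, -0.69948173]]), array([0.45802591, 0.19866694, 1.60886045]))
wrist (array([[300.75511805,   0.        , 319.84961432],
       [  0.        , 300.75511805, 196.27473522],
       [  0.        ,   0.        ,   1.        ]]), array([[ 3.53998725e-01, -9.35245535e-01, -8.32066315e-04],
       [-9.00343583e-01, -3.41028537e-01,  2.70334921e-01],
       [-2.53113286e-01, -9.49490717e-02, -9.62765983e-01]]), array([-0.62396117, -0.03359037,  0.39015026]))
```

View pics/top0.png

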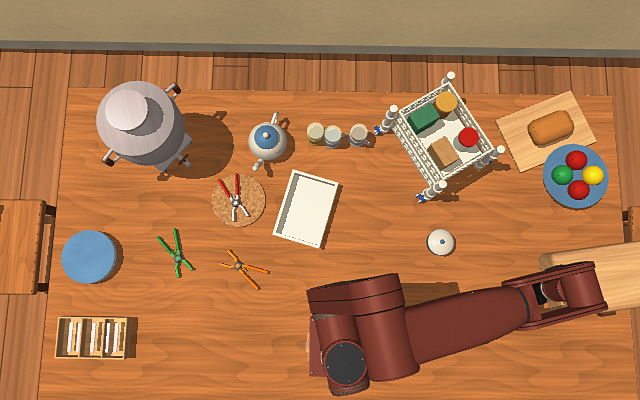

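View pics/side0.png

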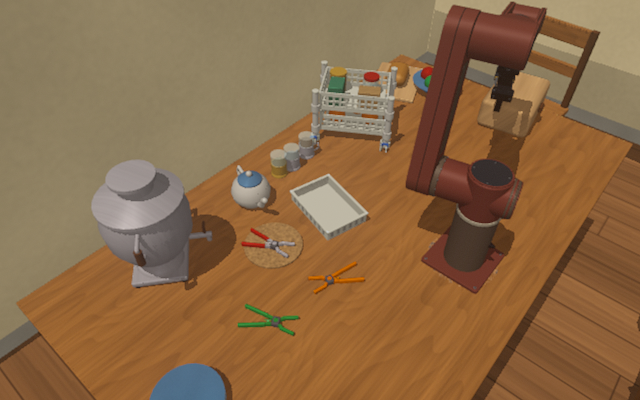

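View pics/wrist0.png

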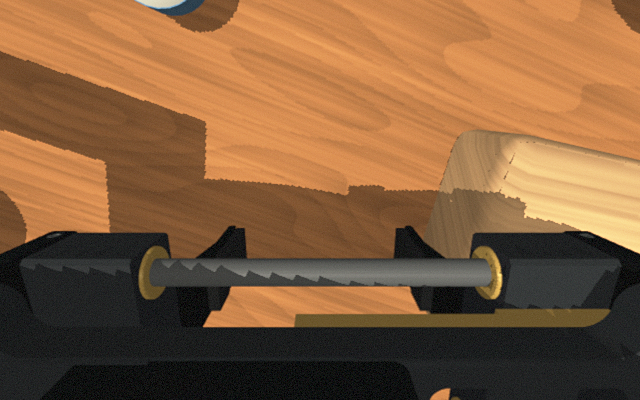

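```bash
python3 - <<'E'
from h import *
t=np.load('pics/top0.npy');s=np.load('pics/side0.npy')
save('z1',cv2.resize(t[60:220,350:520],None,fx=4,fy=3.7,interpolation=cv2.INTER_CUBIC)[:600,:800])
save('z2',cv2.resize(s[50:170,290:420],None,fx=5,fy=5,interpolation=cv2.INTER_CUBIC))
save('z3',cv2.resize(t[160:260,190:350],None,fx=5,fy=5,interpolation=cv2.INTER_CUBIC))
c=cam('top')
for p in [(392,130),(432,197),(238,200),(306,208),(68,88),(612,95),(37,400),(637,400)]: print(p,onz(c,*p,0.0).round(3))
E
```

```text
(392, 130) [ 0.799 -0.202  0.   ]
(432, 197) [ 0.542 -0.348  0.   ]
(238, 200) [0.52  0.374 0.   ]
(306, 208) [0.494 0.121 0.   ]
(68, 88) [0.947 1.047 0.   ]
(612, 95) [ 0.952 -1.053  0.   ]
(37, 400) [-0.196  1.047  0.   ]
(637, 400) [-0.165 -1.046  0.   ]
```

View pics/z1.png

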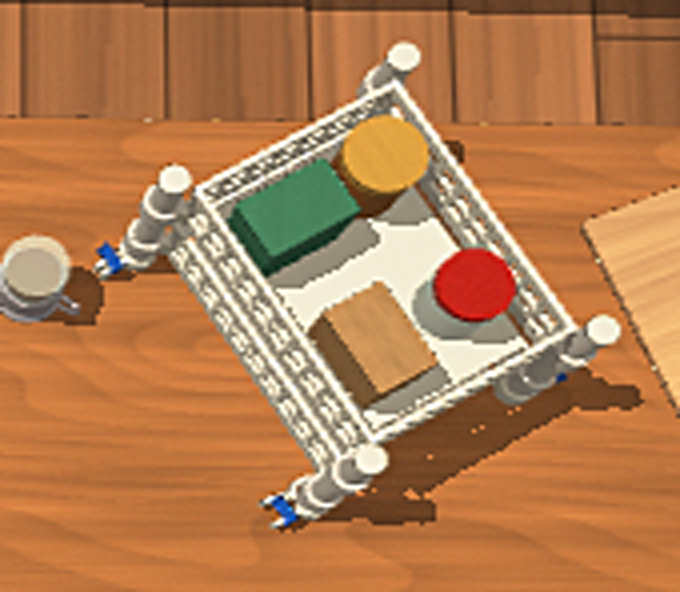

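View pics/z2.png

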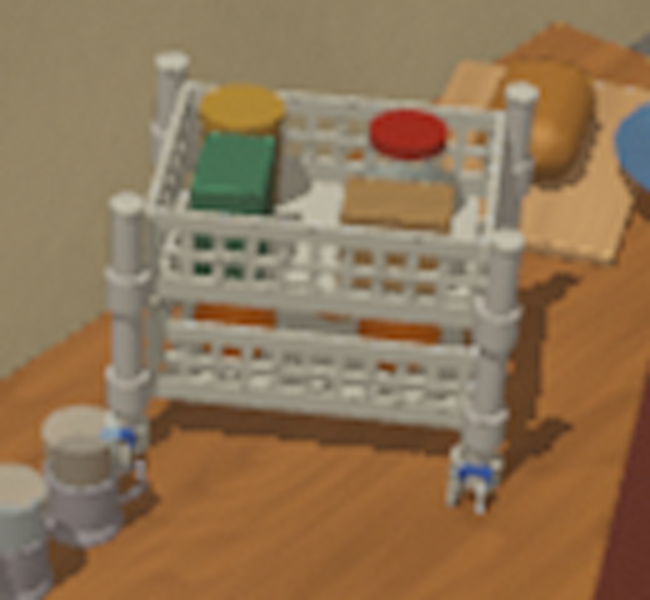

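View pics/z3.png

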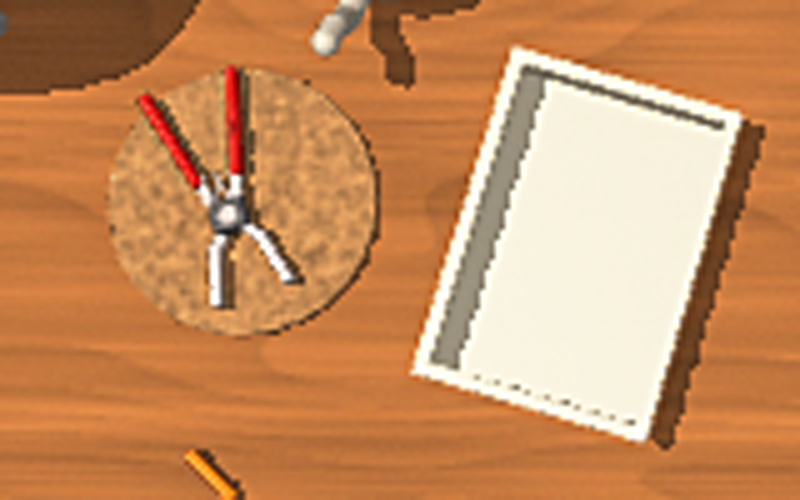

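```bash
python3 - <<'E'
from h import *
t=np.load('pics/top0.npy');c=cam('top')
s=readout.sense();M=Ro.from_quat(s['orientation']).as_matrix();print('tool axes\n',M.round(3),'yaw of y',np.degrees(np.arctan2(M[1,1],M[0,1])))
h=cv2.cvtColor(t,cv2.COLOR_RGB2HSV)
m=(((h[...,0]<6)|(h[...,0]>174))&(h[...,1]>180)&(h[...,2]>100)).astype(np.uint8)
m[:, :195]=0;m[:,270:]=0;m[:165]=0;m[235:]=0
n,l,st,ce=cv2.connectedComponentsWithStats(m)
for i in range(1,n):
    if st[i,4]>5:
        ys,xs=np.where(l==i); 
        P=np.array([onz(c,x,y,.018+.004) for x,y in zip(xs,ys)]);mu=P.mean(0);u,sv,vt=np.linalg.svd(P-mu)
        print(st[i],mu.round(4),np.degrees(np.arctan2(vt[0,1],vt[0,0])), np.ptp((P-mu)@vt[0]))
# dark block
p=t[195:212,226:248].astype(int).sum(2);
mm=(p<300);ys,xs=np.where(mm);print(len(xs),xs.mean()+226,ys.mean()+195)
print(onz(c,236,203,.028))
# white basket
w=((h[...,1]<40)&(h[...,2]>190)).astype(np.uint8); w[:160]=0;w[260:]=0;w[:,:268]=0;w[:,345:]=0
cs,_=cv2.findContours(w,cv2.RETR_EXTERNAL,cv2.CHAIN_APPROX_NONE);k=max(cs,key=cv2.contourArea);r=cv2.minAreaRect(k);print(r)
B=np.array([onz(c,*q,.044) for q in cv2.boxPoints(r)]);print(B.round(3),B.mean(0),np.linalg.norm(np.roll(B,1,0)-B,axis=1))
for nm,q in dict(sugar=(441,242)).items(): print(nm,onz(c,*q,.06))
# blue hooks
b=((h[...,0]>105)&(h[...,0]<128)&(h[...,1]>150)).astype(np.uint8);b[:, :370]=0;b[:,445:]=0;b[:110]=0;b[215:]=0
n,l,st,ce=cv2.connectedComponentsWithStats(b)
for i in range(1,n): print(st[i],ce[i],onz(c,*ce[i],.036))
sd=np.load('pics/side0.npy');cs_=cam('side');h=cv2.cvtColor(sd,cv2.COLOR_RGB2HSV)
b=((h[...,0]>105)&(h[...,0]<128)&(h[...,1]>150)).astype(np.uint8);b[:, :300]=0;b[:,410:]=0;b[:120]=0;b[165:]=0
n,l,st,ce=cv2.connectedComponentsWithStats(b)
for i in range(1,n): print('side',st[i],ce[i],onz(cs_,*ce[i],.031))
E
```

```text
tool axes
 [[-0.     0.353 -0.936]
 [ 0.002 -0.936 -0.353]
 [-1.    -0.002 -0.   ]] yaw of y -69.32819758736571
[235 173   3  22  53] [0.5803 0.38   0.022 ] -175.47251364660613 0.07917045147540999
[218 179  12  18  48] [0.5624 0.4261 0.022 ] -146.61699774899202 0.07655944265272634
78 237.51282051282053 202.69230769230768
[0.50442707 0.3768067  0.028     ]
((304.96331787109375, 208.2890167236328), (47.987098693847656, 67.81410217285156), 16.699243545532227)
[[0.392 0.24  0.044]
 [0.632 0.175 0.044]
 [0.583 0.006 0.044]
 [0.345 0.074 0.044]] [0.48787653 0.1236511  0.044     ] [0.17226475 0.24826064 0.17601854 0.2471365 ]
sugar [ 0.3708366  -0.36187443  0.06      ]
[375 126   5   8  19] [377.15789474 129.36842105] [ 0.78933886 -0.14088046  0.036     ]
[418 194   6   8  21] [420.42857143 197.14285714] [ 0.53515628 -0.29728507  0.036     ]
side [382 144   2   1   2] [382.5 144. ] [ 0.53541661 -0.29251045  0.031     ]
side [385 144   3   1   3] [386. 144.] [ 0.52446361 -0.30209817  0.031     ]
```

jog_arm(
  motion=[
    [0.1,0.5,0.15,0,0,0,1],
    [0.13,0.58,0.15,0,0,0,1],
    [0.13,0.58,0.0,0,0,0,1],
    [0.13,0.58,0,0,0,0,1],
    [0.13,0.58,0,0,0,0,1],
    [0.13,0.58,0,0,0,0,1],
    [0.13,0.58,0,0,0,0,1],
    [0.13,0.58,0,0,0,0,1],
    [0.13,0.58,0,0,0,0,1],
    [0.13,0.58,0,0,0,0,1],
    [0.13,0.58,0,0,0,0,1],
    [0.13,0.58,0,0,0,0,1],
    [0.13,0.58,0,0,0,0,1],
    [0.13,0.58,0,0,0,0,1],
    [0.13,0.58,0,0,0,0,1],
    [0.13,0.58,0,0,0,0,1],
  ],
)

```text
time: 2.15
tool_pos: [0.424, 0.364, 0.2623]
orientation: [0.7, 0.125, -0.693, 0.123]
force: [1.8, -0.1, 0.1]
finger_gap: 0.0875
```

```bash
python3 - <<'E'
from h import *
s=readout.sense();print(s['joints'],s['joint_vel'].round(2))
im=optics.grab_frame('wrist');save('w1',im);np.save('pics/w1.npy',im)
import pickle;pickle.dump(s,open('pics/w1.pkl','wb'))
E
```

```text
[ 5.68652027e-01  3.78774209e-02  1.67889283e+00 -7.50536773e-04
  1.41436409e+00  1.78609937e+00] [ 0.69  0.94 -0.94 -0.01 -0.02  0.68]
```

View pics/w1.png

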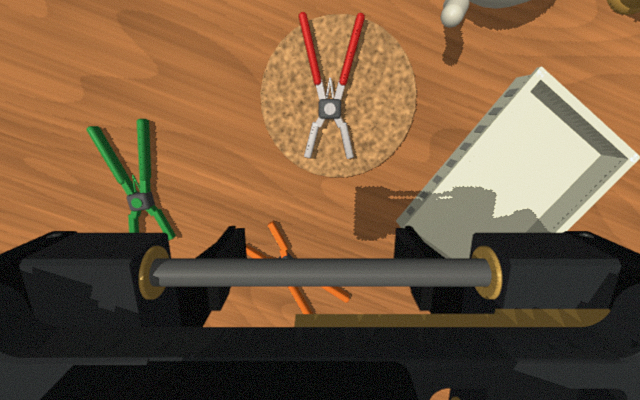

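jog_arm(
  motion=[
    [0.15,0,0,0,0,0,1],
    [0,0,0,0,0,0,1],
    [0,0,0,0,0,0,1],
  ],
)

```text
time: 2.58
tool_pos: [0.4378, 0.3715, 0.2576]
orientation: [0.697, 0.128, -0.694, 0.124]
force: [0.2, -0.4, -0.6]
finger_gap: 0.0871
```

```bash
cat > pl.py <<'E'
from h import *
def pliers(im,c,z0,roi=None):
    h=cv2.cvtColor(im,cv2.COLOR_RGB2HSV)
    m=(((h[...,0]<6)|(h[...,0]>174))&(h[...,1]>170)&(h[...,2]>80)).astype(np.uint8)
    if roi: 
        q=np.zeros_like(m);a,b,e,f=roi;q[b:f,a:e]=1;m*=q
    n,l,st,ce=cv2.connectedComponentsWithStats(m)
    L=[]
    for i in sorted(range(1,n),key=lambda i:-st[i,4])[:2]:
        ys,xs=np.where(l==i);P=np.array([onz(c,x,y,z0+.019)[:2] for x,y in zip(xs,ys)]);mu=P.mean(0)
        u,sv,vt=np.linalg.svd(P-mu);d=vt[0];L.append([mu,d,np.ptp((P-mu)@d)])
    (a,da,la),(b,db,lb)=L
    # intersection, far end orientation
    k=np.linalg.solve(np.c_[da,-db],b-a);X=a+k[0]*da
    ax=X-(a+b)/2;ax/=np.linalg.norm(ax)
    mid=(a+b)/2
    print('handles',a.round(4),b.round(4),'len',la,lb,'sep',np.linalg.norm(a-b),'cross',X.round(4),'axis',np.degrees(np.arctan2(ax[1],ax[0])).round(2),'joint est(67 ahead of mid)',(mid+ax*.067).round(4))
    perp=b-a;print('perp-axis',np.degrees(np.arctan2(perp[1],perp[0]))%180-90)
    # dark/steel joint dot
    return mid,ax
E
python3 - <<'E'
from pl import *
s=readout.sense();print(s['joint_vel'].round(3),s['tool_pos'])
im=optics.grab_frame('wrist');save('w2',im);np.save('pics/w2.npy',im)
c=cam('wrist',s);mid,ax=pliers(im,c,.008)
print(proj(c,[*(mid+ax*.067),.028]))
pliers(np.load('pics/top0.npy'),cam('top'),.008,(195,165,270,235))
t=optics.grab_frame('top');np.save('pics/top1.npy',t);save('top1',t)
E
```

```text
[-0.005  0.004 -0.    -0.001 -0.002  0.   ] [0.4377829  0.37146654 0.25756606]
handles [0.5751 0.3809] [0.5593 0.4272] len 0.07879191275443916 0.0786268746480025 sep 0.04900175767789234 cross [0.4768 0.3718] axis -160.36 joint est(67 ahead of mid) [0.5041 0.3815]
perp-axis 18.770044360302265
[332.19839819 119.59285295]
handles [0.5759 0.3784] [0.5617 0.4252] len 0.07928616045502795 0.07635365199563324 sep 0.04898107654229264 cross [0.4731 0.367 ] axis -160.0 joint est(67 ahead of mid) [0.5058 0.3789]
perp-axis 16.886808059092758
```

View pics/w2.png

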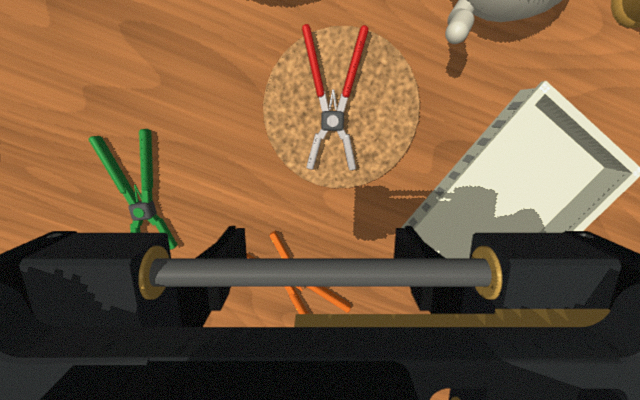

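View pics/top1.png

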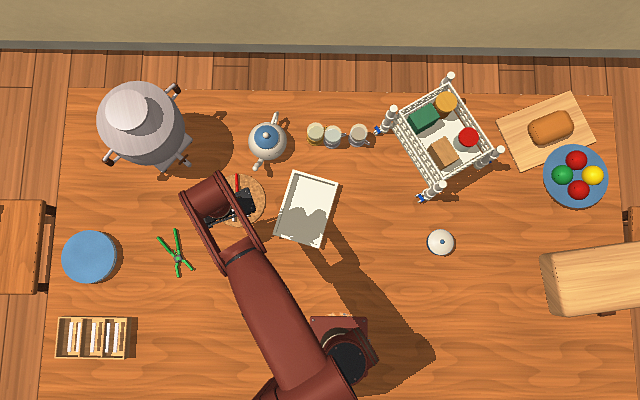

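jog_arm(
  motion=[
    [0.33,0.04,-0.3,0,0,0,0.2],
    [0.33,0.04,-0.5,0,0,0,0.2],
    [0,0,-0.5,0,0,0,0.2],
    [0,0,-0.3,0,0,0,0.2],
    [0,0,0,0,0,0,0.2],
  ],
)

```text
time: 3.3
tool_pos: [0.5063, 0.3776, 0.099]
orientation: [0.7, 0.128, -0.692, 0.122]
force: [-0.2, 0.2, 0.8]
finger_gap: 0.0534
```

```bash
cat > st.py <<'E'
from h import *
s=readout.sense();M=Ro.from_quat(s['orientation']).as_matrix()
print('t',s['time'],'p',s['tool_pos'].round(4),'yaw',np.degrees(np.arctan2(M[1,1],M[0,1])).round(2),'xax',M[:,0].round(4),'gap',round(s['finger_gap'],4),'F',s['force'].round(1),'j',s['joints'].round(2))
E
python3 st.py
```

```text
t 3.3 p [0.5063 0.3776 0.099 ] yaw -69.6 xax [ 0.0107  0.0109 -0.9999] gap 0.0534 F [-0.2  0.2  0.8] j [0.51 0.35 1.64 0.   1.14 1.73]
```

jog_arm(
  motion=[
    [-0.02,0.03,-0.35,-0.005,0.005,-0.01,0.2],
    [0,0,-0.3,0,0,0,0.2],
    [0,0,-0.05,0,0,0,0.2],
    [0,0,0,0,0,0,0.2],
  ],
)

```text
time: 3.8
tool_pos: [0.509, 0.3829, 0.0376]
orientation: [0.702, 0.119, -0.693, 0.116]
force: [-0.3, 0.7, 0.4]
finger_gap: 0.0524
```

```bash
python3 st.py; python3 - <<'E'
from h import *
save('w3',optics.grab_frame('wrist'))
E
```

```text
t 3.8 p [0.509  0.3829 0.0376] yaw -70.9 xax [ 0.0113  0.0066 -0.9999] gap 0.0524 F [-0.3  0.7  0.4] j [0.52 0.45 1.64 0.   1.04 1.76]
```

View pics/w3.png

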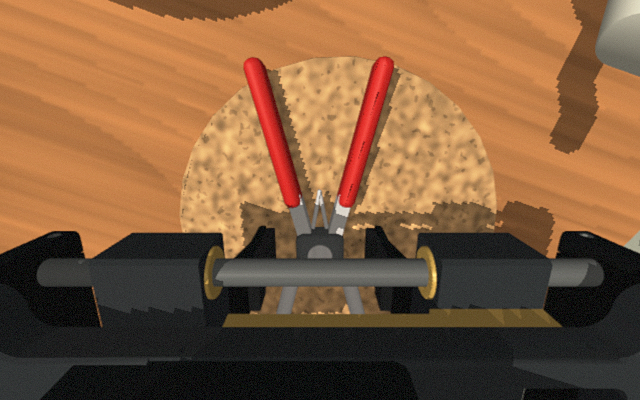

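jog_arm(
  motion=[
    [-0.06,-0.03,-0.12,-0.003,0.006,0,0.2],
    [-0.02,0,-0.03,0,0,0,0.2],
    [0,0,0,0,0,0,0.2],
  ],
)

```text
time: 4.22
tool_pos: [0.5024, 0.3807, 0.0253]
orientation: [0.698, 0.118, -0.696, 0.117]
force: [0.8, -0.2, 0.4]
finger_gap: 0.0518
```

```bash
python3 st.py
```

```text
t 4.225 p [0.5024 0.3807 0.0253] yaw -70.9 xax [ 0.0025  0.0025 -1.    ] gap 0.0518 F [ 0.8 -0.2  0.4] j [0.52 0.46 1.65 0.   1.03 1.76]
```

jog_arm(
  motion=[
    [0,0,0,0,0,0,-1],
    [0,0,0,0,0,0,-1],
    [0,0,0,0,0,0,-1],
    [0,0,0,0,0,0,-1],
  ],
  force=35,
)

```text
time: 4.72
tool_pos: [0.5026, 0.3809, 0.0257]
orientation: [0.698, 0.118, -0.696, 0.117]
force: [0.0, -0.5, -0.6]
finger_gap: 0.0275
```

```bash
python3 st.py
```

```text
t 4.725 p [0.5026 0.3809 0.0257] yaw -70.89 xax [ 0.0029  0.0027 -1.    ] gap 0.0275 F [ 0.  -0.5 -0.6] j [0.52 0.46 1.65 0.   1.03 1.76]
```

jog_arm(
  motion=[
    [0,0,0.3,0,0,0,-1],
    [0,0,0.6,0,0,0,-1],
    [0,0,0.6,0,0,0,-1],
    [0,-0.2,0.5,0,0,0,-1],
    [-0.05,-0.4,0.2,0,0,0,-1],
    [-0.05,-0.4,0.1,0,0,0,-1],
  ],
)

```text
time: 5.48
tool_pos: [0.4873, 0.2778, 0.2568]
orientation: [-0.695, -0.118, 0.699, -0.119]
force: [0.6, -0.2, -2.9]
finger_gap: 0.0275
```

```bash
python3 st.py; python3 - <<'E'
from h import *
s=readout.sense();s=dict(s)
p=np.array([0.47,-0.18,0.28]);s['tool_pos']=p
c=cam('wrist',s)
for q in [(500,130),(480,150),(320,196)]: print(onz(c,*q,.025)-p)
print(proj(c,[.535,-.297,.03]))
save('w4',optics.grab_frame('wrist'))
E
```

```text
t 5.475 p [0.4873 0.2778 0.2568] yaw -70.67 xax [-0.0057 -0.0027 -1.    ] gap 0.0275 F [ 0.6 -0.2 -2.9] j [ 0.38  0.06  1.67 -0.    1.42  1.61]
[ 0.12488276 -0.20705749 -0.255     ]
[ 0.09275137 -0.19458592 -0.255     ]
[-0.03854488 -0.01397888 -0.255     ]
[419.58485645 150.8196199 ]
```

View pics/w4.png

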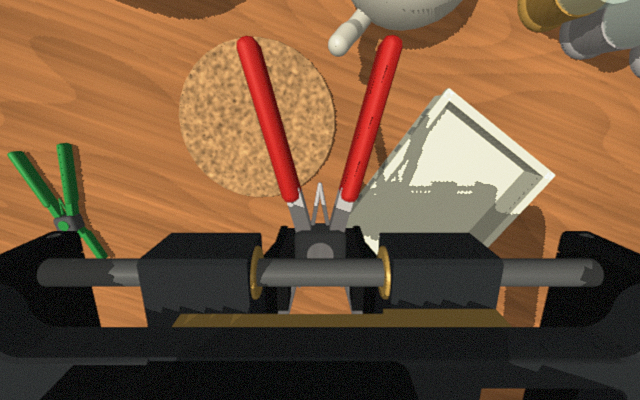

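jog_arm(
  motion=[
    [-0.07,-0.55,0.05,0,0,0,-1],
    [-0.07,-0.58,0.05,0,0,0,-1],
    [-0.07,-0.58,0,0,0,0,-1],
    [-0.07,-0.58,0,0,0,0,-1],
    [-0.07,-0.58,0,0,0,0,-1],
    [-0.07,-0.58,0,0,0,0,-1],
    [-0.05,-0.3,0,0,0,0,-1],
    [0,0,0,0,0,0,-1],
    [0,0,0,0,0,0,-1],
  ],
)

```text
time: 6.65
tool_pos: [0.4351, -0.112, 0.265]
orientation: [-0.694, -0.116, 0.7, -0.119]
force: [-0.5, -1.1, -1.9]
finger_gap: 0.0275
```

```bash
python3 st.py; python3 - <<'E'
from h import *
import pickle
s=readout.sense();pickle.dump(s,open('pics/w5.pkl','wb'))
im=optics.grab_frame('wrist');save('w5',im);np.save('pics/w5.npy',im);c=cam('wrist',s);p=proj(c,[.535,-.297,.03]);print(p)
t=optics.grab_frame('top');np.save('pics/top2.npy',t)
u,v=p.astype(int)
a,b=max(0,v-60),max(0,u-80)
print(b,a);save('w5z',cv2.resize(im[a:a+120,b:b+160],None,fx=5,fy=5,interpolation=cv2.INTER_CUBIC))
E
```

```text
t 6.65 p [ 0.4351 -0.112   0.265 ] yaw -70.87 xax [-0.0072 -0.005  -1.    ] gap 0.0275 F [-0.5 -1.1 -1.9] j [-0.42 -0.23  1.92 -0.01  1.45  0.82]
[483.63509804 143.16619129]
403 83
```

View pics/w5.png

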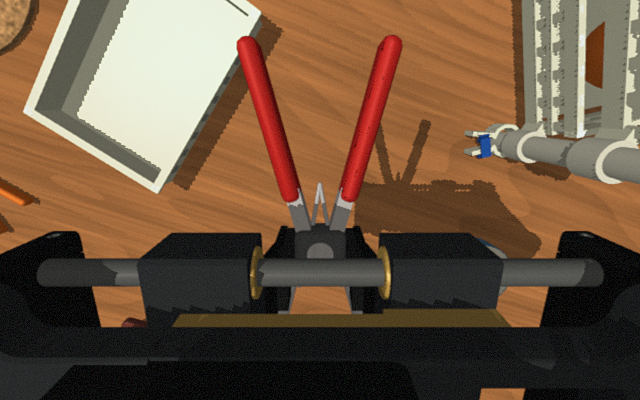

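View pics/w5z.png

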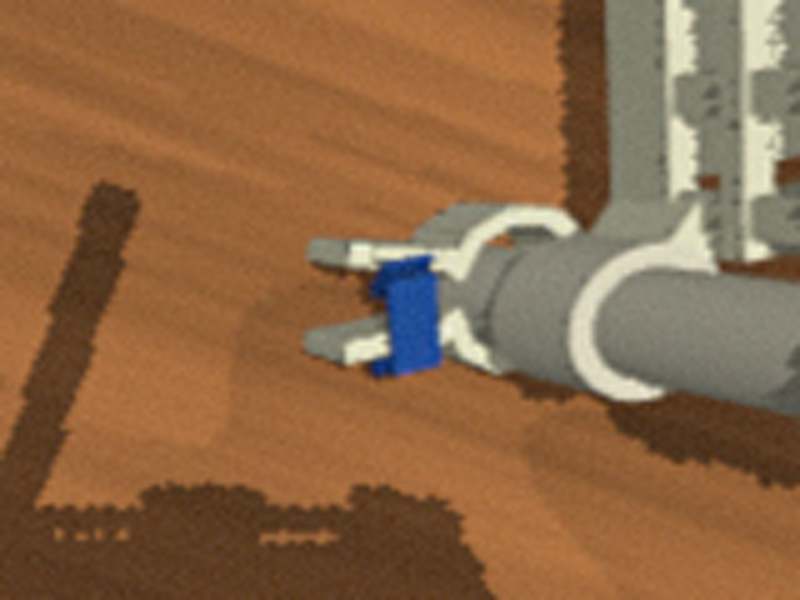

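```bash
python3 - <<'E'
from h import *
import pickle
s=pickle.load(open('pics/w5.pkl','rb'));c=cam('wrist',s)
f=lambda p,z:onz(c,p[0]/5+403,p[1]/5+83,z)[:2]
A=f((343,366),.026);B=f((343,344),.026);C=f((350,242),.026);D=f((350,268),.026)
H=[f(p,.036) for p in [(388,285),(433,272),(440,362),(395,375)]]
print('fix out/in',A,B,'mov',C,D,np.linalg.norm(A-B),np.linalg.norm(C-D),np.linalg.norm(A-C))
print('hook',H,[np.linalg.norm(H[i]-H[i-1]) for i in range(4)])
d=H[1]-H[0];print('hook yaw y?',np.degrees(np.arctan2(*(H[0]-H[1])[::-1])),np.degrees(np.arctan2(*(H[1]-H[2])[::-1])),np.degrees(np.arctan2(*(H[0]-H[3])[::-1])))
# tube collars in top cam: rack yaw via hooks
t=np.load('pics/top0.npy');ct=cam('top')
im=np.load('pics/w5.npy');h=cv2.cvtColor(im,cv2.COLOR_RGB2HSV)
# bigger zoom
u,v=480,140
save('w5zz',cv2.resize(im[120:165,455:530],None,fx=10,fy=10,interpolation=cv2.INTER_CUBIC))
save('t0z',cv2.resize(t[180:212,405:450],None,fx=16,fy=16,interpolation=cv2.INTER_CUBIC))
E
```

```text
fix out/in [ 0.51526162 -0.29235731] [ 0.52036185 -0.28973518] mov [ 0.54405703 -0.27952579] [ 0.53824996 -0.28252069] 0.005734798837277011 0.006533875043782161 0.03152497304662161
hook [array([ 0.53678247, -0.28830337]), array([ 0.54329373, -0.29735204]), array([ 0.52394878, -0.30967916]), array([ 0.51728327, -0.30050711])] [np.float64(0.023003260427329447), np.float64(0.011147866961041246), np.float64(0.022938714597395323), np.float64(0.01133822948444113)]
hook yaw y? 125.73808934654369 32.50637053258423 32.04074289039815
```

View pics/w5zz.png

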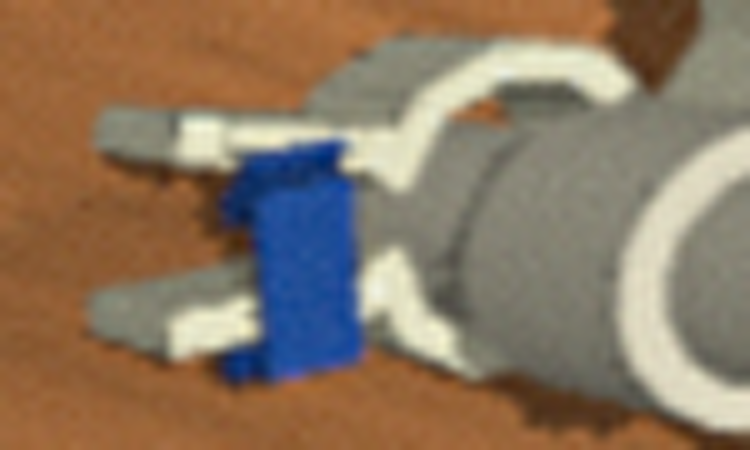

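View pics/t0z.png

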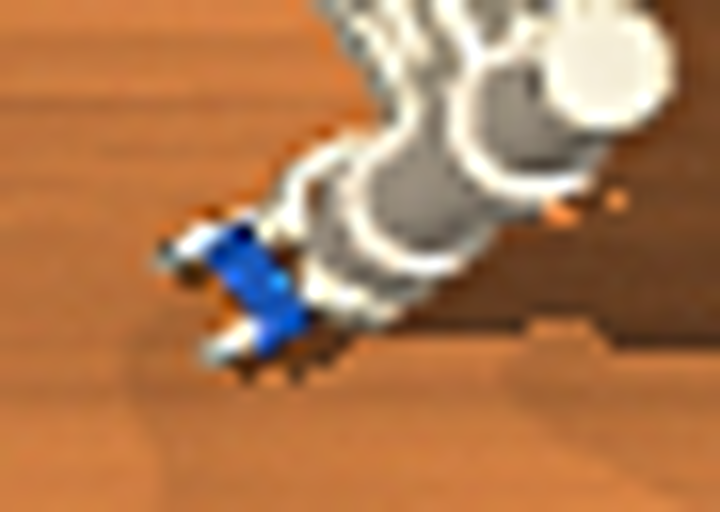

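```bash
python3 - <<'E'
from pl import *
import pickle
s=pickle.load(open('pics/w5.pkl','rb'));c=cam('wrist',s)
mid,ax=pliers(np.load('pics/w5.npy'),c,s['tool_pos'][2]-.0175,(200,20,420,215))
M=Ro.from_quat(s['orientation']).as_matrix()
j=np.r_[mid+ax*.067,s['tool_pos'][2]-.0075]
print('joint in tool',M.T@(j-s['tool_pos']),'axis in tool',M.T@np.r_[ax,0])
for zz in (.0025,): print(proj(c,[*j[:2],s['tool_pos'][2]+zz]), proj(c,s['tool_pos']+[0,0,.0025]))
ex=np.array([.848,.53]);ey=np.array([-.53,.848]);O=np.array([.5288,-.2998])
# joint target: jaws (57 ahead) at ears (x=6.5,y=-2)
J=O+ex*.0065+ey*(.055);print('final joint',J,'standoff',J+ey*.055)
print('check tube top proj', )
E
```

```text
handles [ 0.5099 -0.1105] [ 0.4938 -0.0653] len 0.07831807628842236 0.07777963188103332 sep 0.04797921547184879 cross [ 0.4118 -0.1196] axis -160.6 joint est(67 ahead of mid) [ 0.4387 -0.1102]
perp-axis 19.53261984306893
joint in tool [ 0.00746524 -0.00051847 -0.00400201] axis in tool [0.00846512 0.00473726 0.99995295]
[319.40471687 248.39511999] [320.33718418 255.1174278 ]
final joint [ 0.505162 -0.249715] standoff [ 0.476012 -0.203075]
check tube top proj
```

jog_arm(
  motion=[
    [0.05,-0.1,0,0,0,0.085,-1],
    [0.05,-0.1,0,0,0,0.085,-1],
    [0.05,-0.1,0,0,0,0.085,-1],
    [0.05,-0.1,0,0,0,0.085,-1],
    [0.05,-0.1,0,0,0,0.085,-1],
    [0.05,-0.1,0,0,0,0.085,-1],
    [0.05,-0.1,0,0,0,0.085,-1],
    [0.05,-0.1,0,0,0,0.085,-1],
    [0,0,0,0,0,0.085,-1],
    [0,0,0,0,0,0.085,-1],
    [0,0,0,0,0,0,-1],
  ],
)

```text
time: 8.12
tool_pos: [0.4809, -0.1795, 0.2637]
orientation: [0.322, 0.628, -0.322, 0.631]
force: [-0.6, 0.2, -1.3]
finger_gap: 0.0276
```

```bash
python3 st.py
```

```text
t 8.125 p [ 0.4809 -0.1795  0.2637] yaw 35.84 xax [ 0.004  -0.0032 -1.    ] gap 0.0276 F [-0.6  0.2 -1.3] j [-0.51 -0.07  1.78 -0.    1.42 -1.14]
```

jog_arm(
  motion=[
    [-0.03,-0.2,-0.4,0,0,-0.032,-1],
    [0,0,-0.6,0,0,0,-1],
    [0,0,-0.5,0,0,0,-1],
    [0,0,-0.3,0,0,0,-1],
    [0,0,0,0,0,0,-1],
  ],
)

```text
time: 8.75
tool_pos: [0.4798, -0.1962, 0.081]
orientation: [0.348, 0.612, -0.348, 0.619]
force: [-0.2, 0.6, -2.5]
finger_gap: 0.0275
```

```bash
python3 st.py
```

```text
t 8.75 p [ 0.4798 -0.1962  0.081 ] yaw 31.04 xax [ 0.0083 -0.0053 -1.    ] gap 0.0275 F [-0.2  0.6 -2.5] j [-0.54  0.13  1.94 -0.    1.06 -1.08]
```

jog_arm(
  motion=[
    [-0.02,-0.07,-0.25,0.003,0.004,0.008,-1],
    [0,-0.03,-0.2,0,0,0,-1],
    [0,0,-0.1,0,0,0,-1],
    [0,0,0,0,0,0,-1],
  ],
)

```text
time: 9.25
tool_pos: [0.4833, -0.2074, 0.0315]
orientation: [0.344, 0.614, -0.344, 0.621]
force: [-0.4, 0.2, -2.6]
finger_gap: 0.0277
```

```bash
python3 st.py
```

```text
t 9.25 p [ 0.4833 -0.2074  0.0315] yaw 31.74 xax [ 0.0083 -0.0037 -1.    ] gap 0.0277 F [-0.4  0.2 -2.6] j [-0.56  0.23  1.94  0.    0.96 -1.11]
```

jog_arm(
  motion=[
    [-0.04,-0.02,-0.1,0.002,0.004,0,-1],
    [-0.01,0,-0.02,0,0,0,-1],
    [0,0,0,0,0,0,-1],
  ],
)

```text
time: 9.62
tool_pos: [0.4797, -0.2103, 0.0213]
orientation: [0.344, 0.616, -0.344, 0.619]
force: [-0.5, 0.1, -2.2]
finger_gap: 0.0277
```

```bash
python3 st.py; python3 - <<'E'
from h import *
for n in ('top','side'):
    im=optics.grab_frame(n);np.save('pics/%s3.npy'%n,im)
    c=cam(n);u,v=proj(c,[.51,-.27,.02]).astype(int);print(n,u,v)
    save(n+'3',cv2.resize(im[v-50:v+50,u-65:u+65],None,fx=6,fy=6,interpolation=cv2.INTER_CUBIC))
E
```

```text
t 9.625 p [ 0.4797 -0.2103  0.0213] yaw 31.72 xax [ 0.0028 -0.0014 -1.    ] gap 0.0277 F [-0.5  0.1 -2.2] j [-0.56  0.25  1.94  0.    0.95 -1.12]
top 412 204
side 384 151
```

View pics/top3.png

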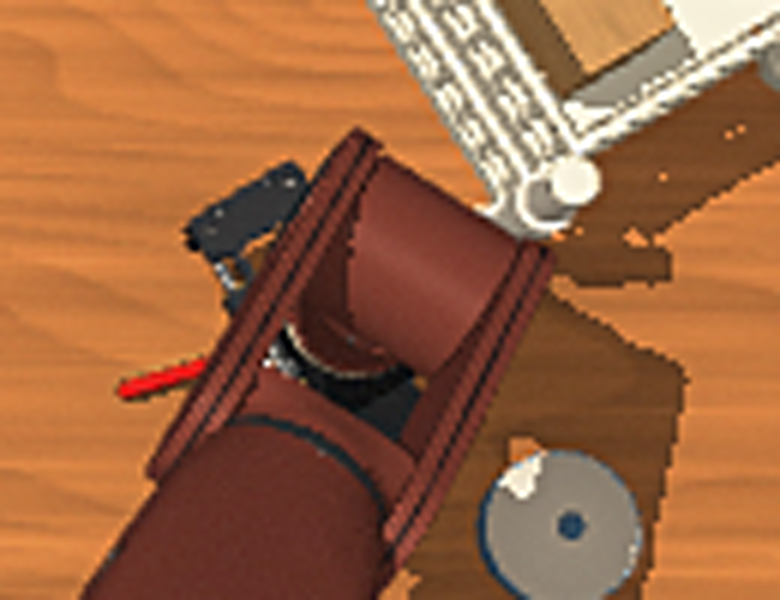

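View pics/side3.png

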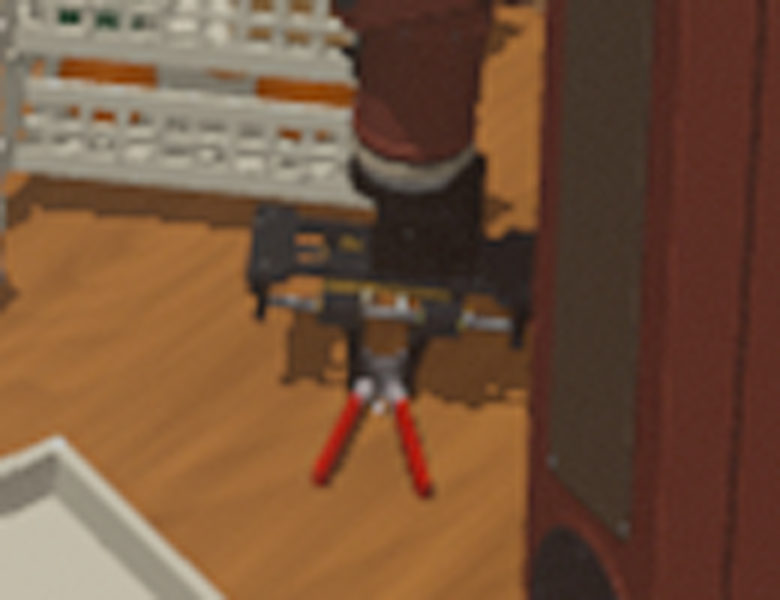

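```bash
python3 - <<'E'
from h import *
im=np.load('pics/side3.npy').copy();c=cam('side')
t=np.load('pics/top3.npy').copy();ct=cam('top')
p=readout.sense()['tool_pos'];f=np.array([.5067,-.2523])
O=np.array([.5288,-.2998]);ey=np.array([-.53,.848]);T=O-.031*ey
print(T)
for z in (.07,.15,.24,.3,.4,.5):
    for q,col in ((p[:2],(255,255,0)),(f,(0,255,255)),(T,(255,0,255))):
        for I,cc in ((im,c),(t,ct)):
            u,v=proj(cc,[*q,z]);cv2.circle(I,(int(u),int(v)),1,col,-1)
    print(z,proj(c,[*p[:2],z]).round())
save('side3b',cv2.resize(im[0:200,250:500],None,fx=3,fy=3,interpolation=cv2.INTER_CUBIC))
save('top3b',cv2.resize(t[120:270,330:530],None,fx=4,fy=4,interpolation=cv2.INTER_CUBIC))
E
```

```text
[ 0.54523  -0.326088]
0.07 [383. 152.]
0.15 [385. 135.]
0.24 [387. 116.]
0.3 [389. 102.]
0.4 [392.  77.]
0.5 [396.  50.]
```

View pics/side3b.png

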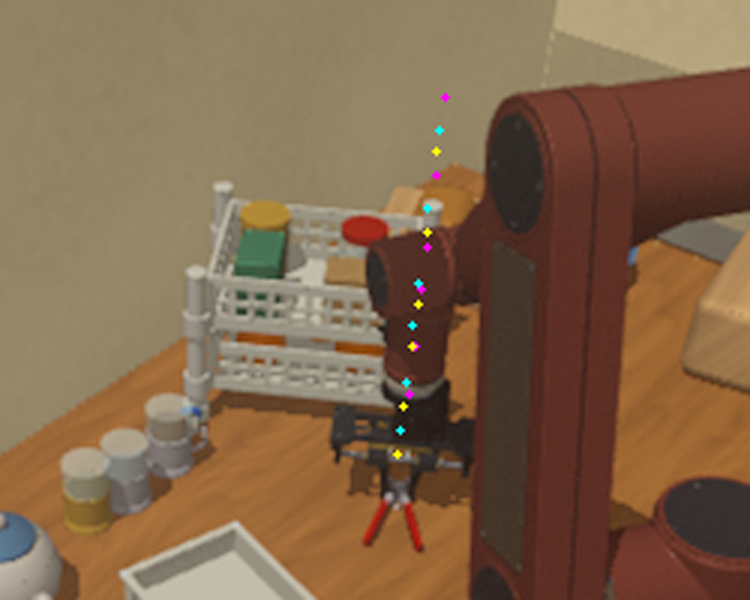

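View pics/top3b.png

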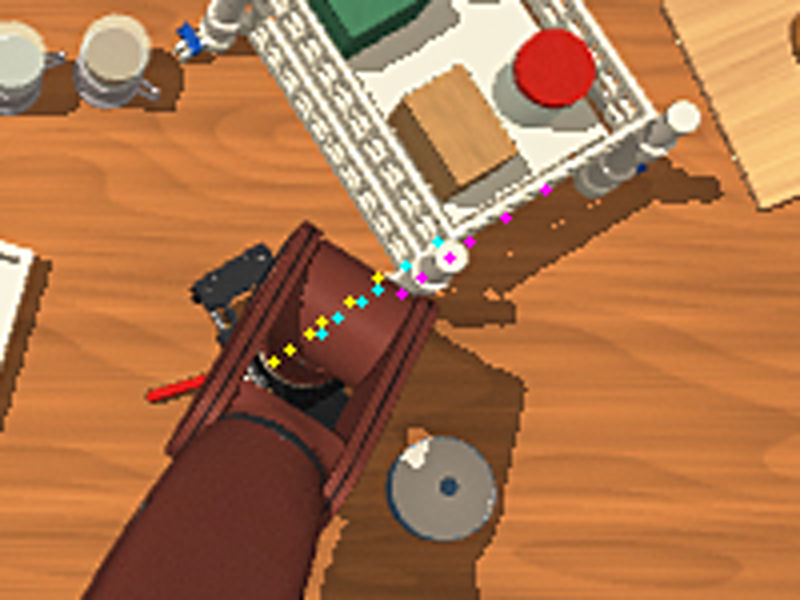

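jog_arm(
  motion=[
    [0.07,-0.1,-0.015,0,0,0.002,-1],
    [0.07,-0.12,0,0,0,0,-1],
    [0.05,-0.08,0,0,0,0,-1],
    [0,0,0,0,0,0,-1],
  ],
)

```text
time: 10.22
tool_pos: [0.501, -0.2435, 0.0204]
orientation: [0.343, 0.616, -0.343, 0.62]
force: [0.0, 0.4, -2.2]
finger_gap: 0.0272
```

```bash
cat >> st.py <<'E'
ex=np.array([.848,.53]);ey=np.array([-.53,.848]);O=np.array([.5288,-.2998]);d=s['tool_pos'][:2]-O;print('ears-frame mm',(d@ex*1e3).round(1),(d@ey*1e3).round(1))
E
python3 st.py
```

```text
t 10.225 p [ 0.501  -0.2435  0.0204] yaw 31.96 xax [ 0.0045 -0.0027 -1.    ] gap 0.0272 F [ 0.   0.4 -2.2] j [-0.59  0.32  1.86  0.    0.96 -1.15]
ears-frame mm 6.3 62.5
```

jog_arm(
  motion=[
    [0.05,-0.08,-0.01,0,0,0,-1],
    [0.015,-0.02,0,0,0,0,-1],
    [0,0,0,0,0,0,-1],
  ],
)

```text
time: 10.6
tool_pos: [0.5076, -0.2539, 0.0189]
orientation: [0.343, 0.617, -0.343, 0.62]
force: [-0.2, 0.5, -2.9]
finger_gap: 0.028
```

```bash
python3 st.py;  python3 - <<'E'
from h import *
save('w6',optics.grab_frame('wrist'))
t=optics.grab_frame('top');save('top4',cv2.resize(t[130:260,350:500],None,fx=4,fy=4))
E
```

```text
t 10.6 p [ 0.5076 -0.2539  0.0189] yaw 31.95 xax [ 0.0037 -0.002  -1.    ] gap 0.028 F [-0.2  0.5 -2.9] j [-0.6   0.34  1.83  0.    0.97 -1.16]
ears-frame mm 6.4 50.1
```

View pics/w6.png

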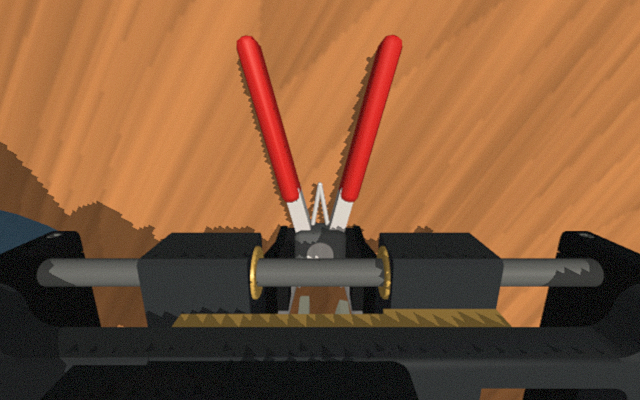

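View pics/top4.png

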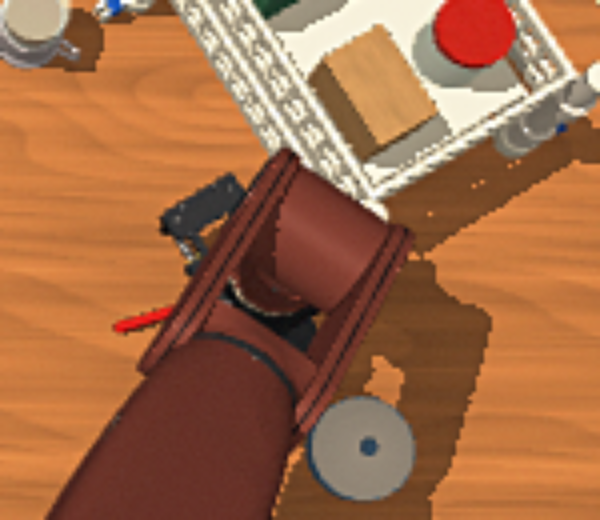

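jog_arm(
  motion=[
    [-0.01,0.015,-0.012,0,0,0,-1],
    [0,0,-0.005,0,0,0,-1],
    [0,0,0,0,0,0,-1],
  ],
)

```text
time: 11.08
tool_pos: [0.5065, -0.2519, 0.0179]
orientation: [0.343, 0.617, -0.343, 0.62]
force: [-0.5, -0.2, -0.3]
finger_gap: 0.0277
```

```bash
python3 st.py
```

```text
t 11.075 p [ 0.5065 -0.2519  0.0179] yaw 31.99 xax [ 0.0038 -0.0023 -1.    ] gap 0.0277 F [-0.5 -0.2 -0.3] j [-0.6   0.34  1.83  0.    0.97 -1.16]
ears-frame mm 6.5 52.5
```

jog_arm(
  motion=[
    [0,0,0,0,0,0,0.1],
    [0,0,0,0,0,0,0.2],
    [0,0,0,0,0,0,0.2],
    [0,0,0.1,0,0,0,0.2],
    [0,0,0.3,0,0,0,0.2],
    [0,0,0.5,0,0,0,0.2],
    [-0.1,0.16,0.4,0,0,-0.085,1],
    [-0.1,0.16,0.2,0,0,-0.085,1],
    [-0.1,0.16,0,0,0,-0.085,1],
    [-0.1,0.16,0,0,0,-0.085,1],
    [0,0,0,0,0,-0.085,1],
    [0,0,0,0,0,-0.085,1],
    [0,0,0,0,0,-0.085,1],
    [0,0,0,0,0,-0.085,1],
    [0,0,0,0,0,-0.085,1],
    [0,0,0,0,0,-0.085,1],
    [0,0,0,0,0,-0.085,1],
    [0,0,0,0,0,-0.085,1],
  ],
)

```text
time: 13.32
tool_pos: [0.4673, -0.1868, 0.1857]
orientation: [-0.705, 0.034, 0.708, 0.021]
force: [0.1, -0.7, 0.4]
finger_gap: 0.0867
```

```bash
python3 st.py
```

```text
t 13.325 p [ 0.4673 -0.1868  0.1857] yaw -94.46 xax [-0.0038 -0.0178 -0.9998] gap 0.0867 F [ 0.1 -0.7  0.4] j [-0.53 -0.03  1.9  -0.02  1.27  1.13]
ears-frame mm 7.8 128.4
```

jog_arm(
  motion=[
    [0,0,0,0,0,-0.085,1],
    [0,0,0,0,0,-0.085,1],
    [0,0,0,0,0,-0.085,1],
    [0,0,0,0,0,-0.085,1],
    [0,0,0,0.008,-0.002,-0.06,1],
    [0,0,0,0,0,0,1],
  ],
)

```text
time: 14.08
tool_pos: [0.468, -0.187, 0.1906]
orientation: [-0.627, 0.321, 0.633, 0.322]
force: [0.3, 0.1, -1.1]
finger_gap: 0.087
```

```bash
python3 st.py;  python3 - <<'E'
from pl import *
import pickle
s=readout.sense();pickle.dump(s,open('pics/w7.pkl','wb'))
im=optics.grab_frame('wrist');save('w7',im);np.save('pics/w7.npy',im)
for n in ('top','side'):np.save('pics/%s7.npy'%n,optics.grab_frame(n))
E
```

```text
t 14.075 p [ 0.468  -0.187   0.1906] yaw -144.07 xax [-0.0069  0.0042 -1.    ] gap 0.087 F [ 0.3  0.1 -1.1] j [-0.54 -0.03  1.88  0.    1.3   1.98]
ears-frame mm 8.2 127.8
```

View pics/w7.png

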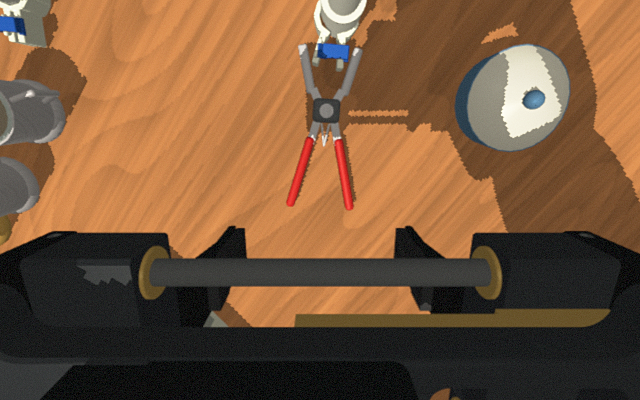

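```bash
python3 - <<'E'
from pl import *
import pickle
s=pickle.load(open('pics/w7.pkl','rb'));im=np.load('pics/w7.npy');c=cam('wrist',s)
save('w7z',cv2.resize(im[0:120,270:390],None,fx=5,fy=5,interpolation=cv2.INTER_CUBIC))
mid,ax=pliers(im,c,0.0,(250,120,380,220))
ex=np.array([.848,.53]);ey=np.array([-.53,.848]);O=np.array([.5288,-.2998])
for nm,q in (('mid',mid),('joint',mid+.067*ax)): d=q-O;print(nm,q.round(4),(d@ex*1e3).round(1),(d@ey*1e3).round(1))
H=mid-.003*ax;print('handles point 70mm',H)
E
```

```text
handles [ 0.4508 -0.2087] [ 0.491  -0.1833] len 0.07859000017840331 0.07925224359131423 sep 0.04755746904155315 cross [ 0.5211 -0.2756] axis -57.77 joint est(67 ahead of mid) [ 0.5067 -0.2527]
perp-axis -57.68149956710971
mid [ 0.4709 -0.196 ] 6.0 118.7
joint [ 0.5067 -0.2527] 6.2 51.7
handles point 70mm [ 0.46934153 -0.19345507]
```

View pics/w7z.png

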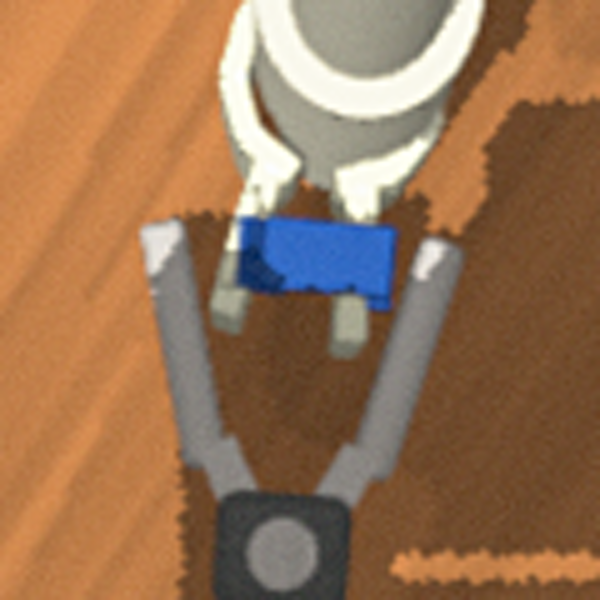

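jog_arm(
  motion=[
    [0.01,-0.06,-0.2,-0.002,-0.003,-0.03,1],
    [0,0,-0.5,0,0,0,1],
    [0,0,-0.5,0,0,0,1],
    [0,0,-0.2,0,0,0,1],
    [0,0,0,0,0,0,1],
  ],
)

```text
time: 14.85
tool_pos: [0.4699, -0.193, 0.0488]
orientation: [0.623, -0.339, -0.62, -0.338]
force: [-0.4, 0.7, 0.7]
finger_gap: 0.0871
```

```bash
python3 st.py
```

```text
t 14.85 p [ 0.4699 -0.193   0.0488] yaw -147.12 xax [ 0.0031 -0.0032 -1.    ] gap 0.0871 F [-0.4  0.7  0.7] j [-0.54  0.17  1.98 -0.    1.    2.02]
ears-frame mm 6.7 121.8
```

jog_arm(
  motion=[
    [-0.01,0,-0.2,0.0015,0.0015,-0.004,1],
    [0,0,-0.11,0,0,0,1],
    [0,0,-0.01,0,0,0,1],
    [0,0,0,0,0,0,1],
  ],
)

```text
time: 15.35
tool_pos: [0.4721, -0.1946, 0.0204]
orientation: [0.623, -0.34, -0.618, -0.339]
force: [0.7, 0.5, 0.5]
finger_gap: 0.0873
```

```bash
python3 st.py;  python3 - <<'E'
from pl import *
s=readout.sense()
im=optics.grab_frame('wrist');save('w8',im)
E
```

```text
t 15.35 p [ 0.4721 -0.1946  0.0204] yaw -147.42 xax [ 0.0055 -0.0037 -1.    ] gap 0.0873 F [0.7 0.5 0.5] j [-0.55  0.22  1.98 -0.    0.94  2.03]
ears-frame mm 7.7 119.3
```

View pics/w8.png

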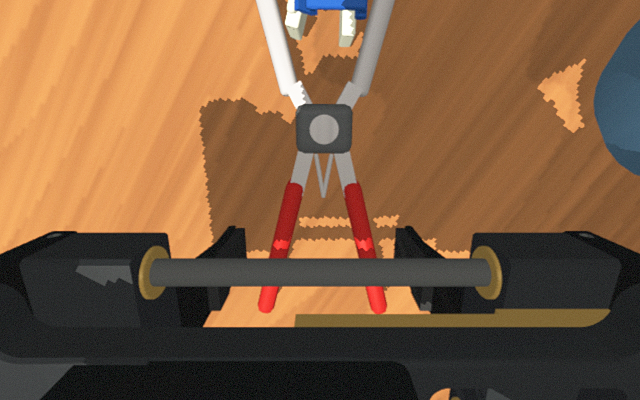

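jog_arm(
  motion=[
    [-0.03,0.015,-0.02,0,0.002,0,0.6],
    [0,0,0,0,0,0,0.45],
    [0,0,0,0,0,0,0.3],
    [0,0,0,0,0,0,0.2],
    [0,0,0,0,0,0,0.1],
    [0,0,0,0,0,0,0.1],
  ],
  force=30,
)

```text
time: 16.15
tool_pos: [0.4692, -0.1927, 0.0197]
orientation: [0.621, -0.34, -0.619, -0.339]
force: [-1.2, 3.2, 2.9]
finger_gap: 0.0488
```

```bash
python3 st.py;  python3 - <<'E'
from pl import *
s=readout.sense()
im=optics.grab_frame('wrist');save('w9',im)
E
```

```text
t 16.15 p [ 0.4692 -0.1927  0.0197] yaw -147.4 xax [ 0.0016 -0.0033 -1.    ] gap 0.0488 F [-1.2  3.2  2.9] j [-0.54  0.22  1.98 -0.    0.94  2.03]
ears-frame mm 6.2 122.5
```

View pics/w9.png

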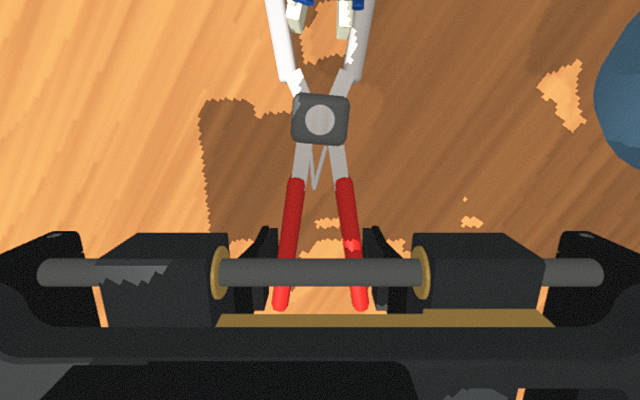

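jog_arm(
  motion=[
    [-0.01,-0.005,0,0,0,0,0.0],
    [-0.01,-0.005,0,0,0,0,-0.1],
    [0,0,0,0,0,0,-0.2],
    [0,0,0,0,0,0,-0.3],
    [0,0,0,0,0,0,-0.3],
  ],
  force=35,
)

```text
time: 16.82
tool_pos: [0.466, -0.1912, 0.0196]
orientation: [-0.62, 0.34, 0.621, 0.34]
force: [-1.7, 4.9, 3.1]
finger_gap: 0.0313
```

```bash
python3 st.py;  python3 - <<'E'
from pl import *
s=readout.sense()
im=optics.grab_frame('wrist');save('w10',im)
E
```

```text
t 16.825 p [ 0.466  -0.1912  0.0196] yaw -147.45 xax [-0.001   0.0014 -1.    ] gap 0.0313 F [-1.7  4.9  3.1] j [-0.55  0.21  1.99  0.    0.94  2.03]
ears-frame mm 4.3 125.4
```

View pics/w10.png

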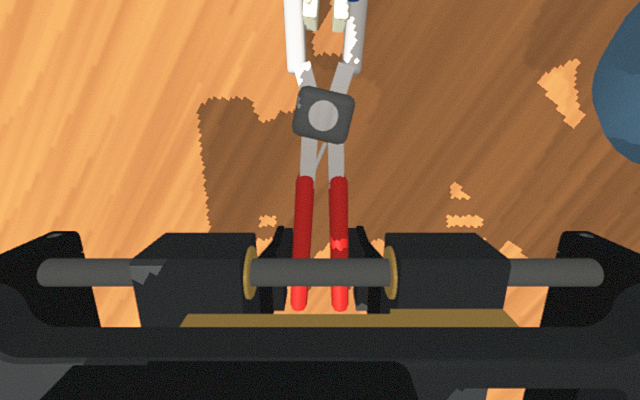

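jog_arm(
  motion=[
    [0,-0.015,0,0,0,0,-0.4],
    [0,-0.01,0,0,0,0,-0.5],
    [0,-0.01,0,0,0,0,-0.6],
    [0,0,0,0,0,0,-0.6],
  ],
  force=40,
)

```text
time: 17.38
tool_pos: [0.4647, -0.193, 0.0197]
orientation: [-0.618, 0.339, 0.622, 0.341]
force: [-2.0, 1.8, 3.5]
finger_gap: 0.0215
```

```bash
python3 st.py;  python3 - <<'E'
from pl import *
s=readout.sense()
im=optics.grab_frame('wrist');save('w11',im);save('w11z',cv2.resize(im[0:100,260:400],None,fx=5,fy=5,interpolation=cv2.INTER_CUBIC))
E
```

```text
t 17.375 p [ 0.4647 -0.193   0.0197] yaw -147.52 xax [-0.0044  0.0054 -1.    ] gap 0.0215 F [-2.   1.8  3.5] j [-0.55  0.21  1.99  0.    0.95  2.02]
ears-frame mm 2.2 124.6
```

View pics/w11.png

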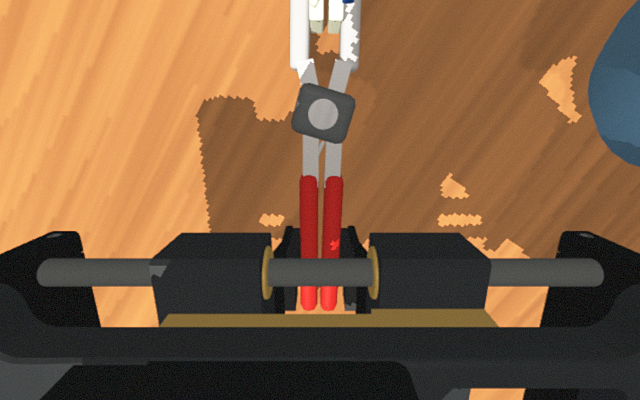

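View pics/w11z.png

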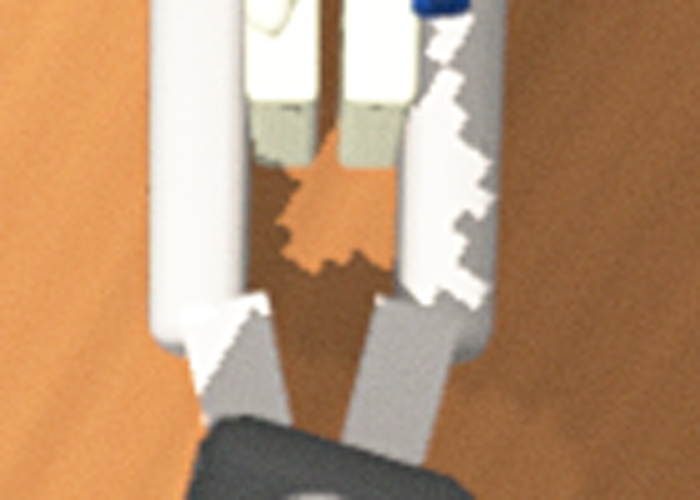

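jog_arm(
  motion=[
    [0,0,0,0,0,0,-0.7],
    [0,0,0,0,0,0,-0.7],
    [0,0,0,0,0,0,-0.4],
    [0,0,0,0,0,0,-0.2],
    [0,0,0,0,0,0,0.1],
    [0,0,0,0,0,0,0.4],
    [0,0,0,0,0,0,0.6],
    [0,0,0,0,0,0,1],
    [0,0,0,0,0,0,1],
  ],
)

```text
time: 18.55
tool_pos: [0.4661, -0.1956, 0.0198]
orientation: [-0.62, 0.34, 0.62, 0.34]
force: [0.2, 0.2, 0.4]
finger_gap: 0.077
```

```bash
python3 st.py;  python3 - <<'E'
from pl import *
s=readout.sense()
im=optics.grab_frame('wrist');save('w12',im)
E
```

```text
t 18.55 p [ 0.4661 -0.1956  0.0198] yaw -147.49 xax [-9.e-04  7.e-04 -1.e+00] gap 0.077 F [0.2 0.2 0.4] j [-0.55  0.21  1.99  0.    0.94  2.02]
ears-frame mm 2.0 121.6
```

View pics/w12.png

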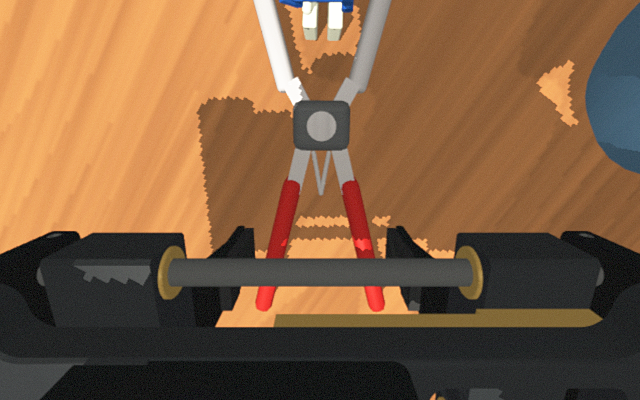

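jog_arm(
  motion=[
    [0,0,0.2,0,0,0,1],
    [0,0,0.5,0,0,0,1],
    [-0.05,0.08,0.5,0,0,0,1],
    [0,0,0.3,0,0,0,1],
    [0,0,0,0,0,0,1],
    [0,0,0,0,0,0,1],
  ],
)

```text
time: 19.35
tool_pos: [0.4586, -0.1854, 0.1722]
orientation: [-0.618, 0.34, 0.622, 0.34]
force: [-0.2, -1.3, -0.0]
finger_gap: 0.0869
```

```bash
python3 st.py;  python3 - <<'E'
from pl import *
s=readout.sense()
im=optics.grab_frame('wrist');save('w13',im);save('w13z',cv2.resize(im[0:120,270:390],None,fx=5,fy=5,interpolation=cv2.INTER_CUBIC))
c=cam('wrist',s)
mid,ax=pliers(im,c,0.0,(250,110,400,240))
j=mid+.067*ax;print('TCP target',(j+.002*ax).round(4),proj(c,[*j,.02]))
E
```

```text
t 19.35 p [ 0.4586 -0.1854  0.1722] yaw -147.47 xax [-0.0043  0.0035 -1.    ] gap 0.0869 F [-0.2 -1.3 -0. ] j [-0.54 -0.03  1.92  0.    1.26  2.03]
ears-frame mm 1.1 134.2
handles [ 0.4465 -0.2103] [ 0.4866 -0.1846] len 0.07845794581847333 0.07914204245503033 sep 0.047648532777942516 cross [ 0.5166 -0.2771] axis -57.87 joint est(67 ahead of mid) [ 0.5022 -0.2542]
perp-axis -57.47672969511106
TCP target [ 0.5033 -0.2559] [319.55210572 102.5953796 ]
```

View pics/w13.png

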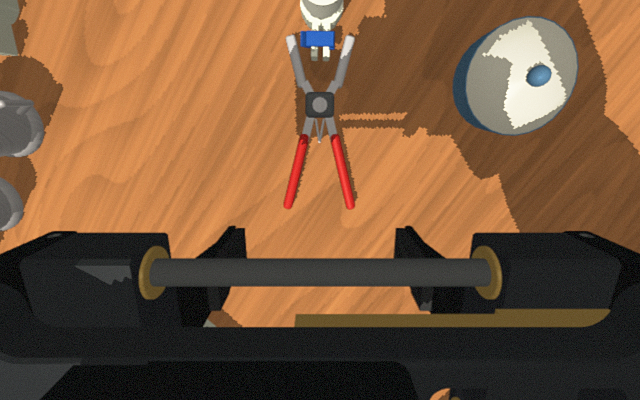

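View pics/w13z.png

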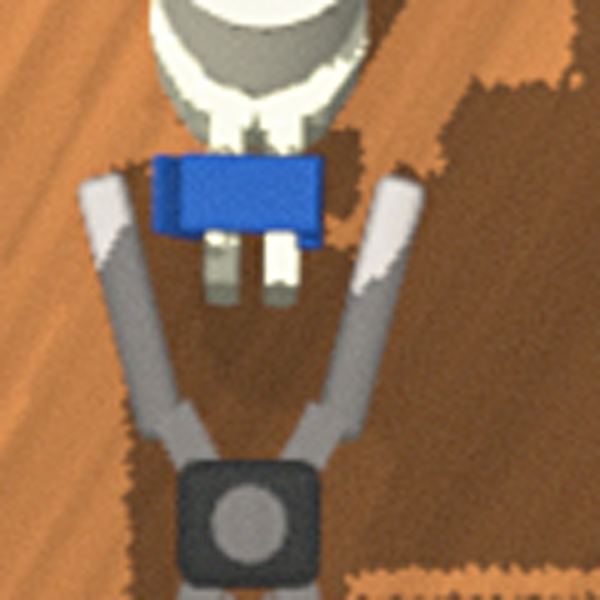

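jog_arm(
  motion=[
    [0,0,0,0,0,0.085,0.3],
    [0,0,0,0,0,0.085,0.3],
    [0,0,0,0,0,0.085,0.3],
    [0,0,0,0,0,0.085,0.3],
    [0,0,0,0,0,0.085,0.3],
    [0,0,0,0,0,0.085,0.3],
    [0,0,0,0,0,0.085,0.3],
    [0,0,0,0,0,0.085,0.3],
    [0,0,0,0,0,0.085,0.3],
    [0,0,0,0,0,0.085,0.3],
    [0,0,0,0,0,0.085,0.3],
    [0,0,0,0,0,0.085,0.3],
    [0,0,0,0,0,0.085,0.3],
    [0,0,0,0,0,0.085,0.3],
    [0,0,0,0,0,0.085,0.3],
    [0,0,0,0,0,0.085,0.3],
    [0,0,0,0,0,0.06,0.3],
    [0,0,0,0,0,0,0.3],
  ],
)

```text
time: 21.65
tool_pos: [0.44, -0.1755, 0.135]
orientation: [0.347, 0.609, -0.376, 0.606]
force: [-0.1, 0.9, -0.8]
finger_gap: 0.0571
```

```bash
python3 st.py
```

```text
t 21.65 p [ 0.44   -0.1755  0.135 ] yaw 28.51 xax [-0.0251 -0.0324 -0.9992] gap 0.0571 F [-0.1  0.9 -0.8] j [-0.52 -0.03  2.   -0.04  1.18 -1.  ]
ears-frame mm -9.4 152.5
```

jog_arm(
  motion=[
    [0.2,-0.25,0,0.015,-0.012,0.032,0.2],
    [0.25,-0.3,0,0,0,0,0.2],
    [0.15,-0.2,-0.2,0,0,0,0.2],
    [0,0,-0.2,0,0,0,0.2],
    [0,0,0,0,0,0,0.2],
  ],
)

```text
time: 22.28
tool_pos: [0.4993, -0.2512, 0.0884]
orientation: [0.345, 0.62, -0.344, 0.615]
force: [0.5, -0.1, 0.0]
finger_gap: 0.0522
```

```bash
python3 st.py
```

```text
t 22.275 p [ 0.4993 -0.2512  0.0884] yaw 31.64 xax [-0.005   0.0044 -1.    ] gap 0.0522 F [ 0.5 -0.1  0. ] j [-0.61  0.22  1.82  0.    1.11 -1.16]
ears-frame mm 0.7 56.8
```

jog_arm(
  motion=[
    [0.03,-0.03,-0.3,-0.002,-0.002,0.005,0.2],
    [0,0,-0.25,0,0,0,0.2],
    [0,0,-0.08,0,0,0,0.2],
    [0,0,0,0,0,0,0.2],
  ],
)

```text
time: 22.78
tool_pos: [0.503, -0.2542, 0.0257]
orientation: [0.343, 0.618, -0.343, 0.619]
force: [-0.2, 0.3, -0.1]
finger_gap: 0.0522
```

```bash
python3 st.py; python3 - <<'E'
from pl import *
save('w14',optics.grab_frame('wrist'))
E
```

```text
t 22.775 p [ 0.503  -0.2542  0.0257] yaw 31.96 xax [ 4.e-04 -5.e-04 -1.e+00] gap 0.0522 F [-0.2  0.3 -0.1] j [-0.61  0.32  1.83 -0.    0.98 -1.17]
ears-frame mm 2.3 52.3
```

View pics/w14.png

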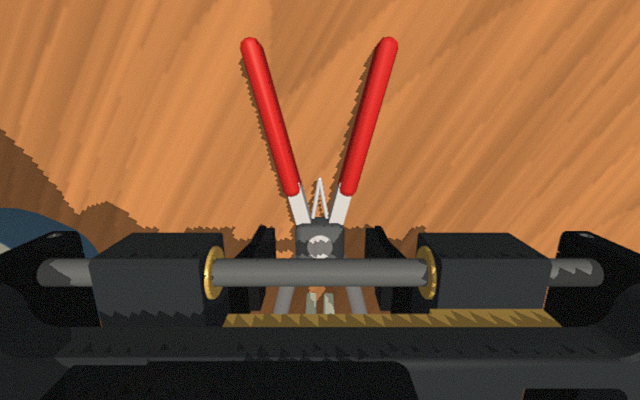

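Centred on the joint block, and the shut ears are visible below it. I'll lower a little and grip.

jog_arm(
  motion=[
    [0,0,-0.07,0,0,0,0.2],
    [0,0,0,0,0,0,0.0],
    [0,0,0,0,0,0,-1],
    [0,0,0,0,0,0,-1],
    [0,0,0,0,0,0,-1],
    [0,0,0,0,0,0,-1],
  ],
  force=35,
)

```text
time: 23.58
tool_pos: [0.5051, -0.2556, 0.0218]
orientation: [0.343, 0.616, -0.343, 0.62]
force: [0.7, -0.2, -0.1]
finger_gap: 0.0276
```

```bash
python3 st.py
```

```text
t 23.575 p [ 0.5051 -0.2556  0.0218] yaw 31.95 xax [ 0.005  -0.0038 -1.    ] gap 0.0276 F [ 0.7 -0.2 -0.1] j [-0.61  0.33  1.83 -0.    0.97 -1.16]
ears-frame mm 3.3 50.0
```

jog_arm(
  motion=[
    [0,0,0.03,0,0,0,-1],
    [-0.08,0.12,0.01,0,0,0,-1],
    [-0.13,0.21,0,0,0,0,-1],
    [-0.16,0.25,0,0,0,0,-1],
    [0,0,0,0,0,0,-1],
  ],
)

```text
time: 24.2
tool_pos: [0.4637, -0.1929, 0.0243]
orientation: [0.343, 0.618, -0.343, 0.619]
force: [0.2, 0.2, -2.6]
finger_gap: 0.0276
```

```bash
python3 st.py
```

```text
t 24.2 p [ 0.4637 -0.1929  0.0243] yaw 31.92 xax [ 1.e-03 -7.e-04 -1.e+00] gap 0.0276 F [ 0.2  0.2 -2.6] j [-0.55  0.2   1.99 -0.    0.95 -1.11]
ears-frame mm 1.5 125.2
```

jog_arm(
  motion=[
    [0,0.1,0.4,0,0,0,-1],
    [0,0.3,0.6,0,0,0,-1],
    [0,0.5,0.5,0,0,0.07,-1],
    [0.1,0.58,0.1,0,0,0.08,-1],
    [0.1,0.58,0,0,0,0.08,-1],
    [0.1,0.58,0,0,0,0.08,-1],
    [0.1,0.4,0,0,0,0.05,-1],
    [0,0,0,0,0,0,-1],
    [0,0,0,0,0,0,-1],
  ],
)

```text
time: 25.32
tool_pos: [0.5041, 0.1132, 0.1829]
orientation: [0.084, 0.699, -0.084, 0.706]
force: [-0.4, 1.2, -2.0]
finger_gap: 0.0276
```

```bash
python3 st.py; python3 - <<'E'
from pl import *
im=optics.grab_frame('wrist');save('w15',im)
t=optics.grab_frame('top');save('top15',t);np.save('pics/top15.npy',t)
sd=optics.grab_frame('side');save('side15',cv2.resize(sd[100:170,330:430],None,fx=7,fy=7,interpolation=cv2.INTER_CUBIC))
save('t15z',cv2.resize(t[180:212,405:450],None,fx=16,fy=16,interpolation=cv2.INTER_CUBIC))
E
```

```text
t 25.325 p [0.5041 0.1132 0.1829] yaw 76.38 xax [ 9.8e-03 -4.0e-04 -1.0e+00] gap 0.0276 F [-0.4  1.2 -2. ] j [ 0.07 -0.    1.87 -0.    1.26 -1.26]
ears-frame mm 197.9 363.3
```

View pics/w15.png

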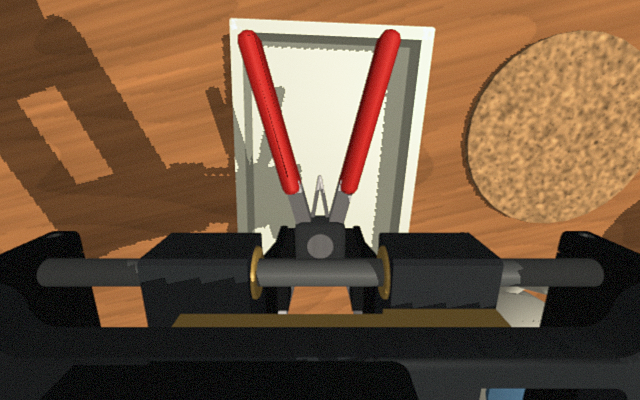

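View pics/t15z.png

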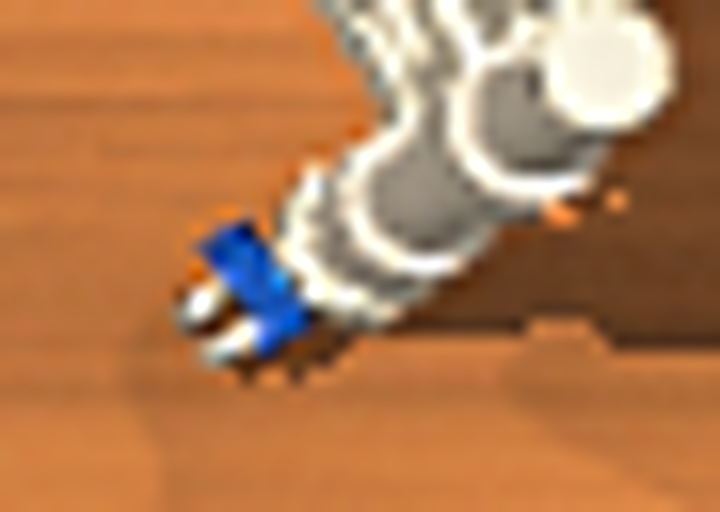

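View pics/top15.png

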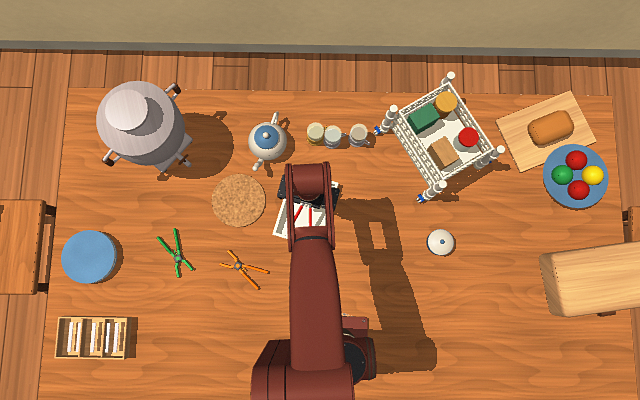

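```bash
python3 - <<'E'
from h import *
s=readout.sense();c=cam('wrist',s)
a=onz(c,231,19,.044);b=onz(c,434,28,.044);print(a,b,np.linalg.norm(a-b))
d=(b-a)/np.linalg.norm(b-a);print('short yaw',np.degrees(np.arctan2(d[1],d[0])))
n=np.array([d[1],-d[0]]);m=(a+b)[:2]/2
print('centre',m+n*.12,m-n*.12)
E
```

```text
[0.34191601 0.07467093 0.044     ] [0.38934566 0.24111357 0.044     ] 0.17306855121675746
short yaw 74.0945194382968
centre [0.48103664 0.12500611] [0.25022502 0.1907784 ]
```

jog_arm(
  motion=[
    [0.02,0.04,-0.3,0,0.005,-0.016,-1],
    [0,0,-0.4,0,0,0,-1],
    [0,0,-0.4,0,0,0,-1],
    [0,0,-0.1,0,0,0,-1],
    [0,0,0,0,0,0,-1],
  ],
)

```text
time: 26.1
tool_pos: [0.5081, 0.1111, 0.0627]
orientation: [0.1, 0.698, -0.1, 0.701]
force: [0.3, -0.3, -2.0]
finger_gap: 0.0278
```

```bash
python3 st.py
```

```text
t 26.1 p [0.5081 0.1111 0.0627] yaw 73.7 xax [ 4.1e-03 -8.0e-04 -1.0e+00] gap 0.0278 F [ 0.3 -0.3 -2. ] j [ 0.06  0.17  1.94 -0.    1.03 -1.22]
ears-frame mm 200.2 359.4
```

jog_arm(
  motion=[
    [0,0.06,-0.12,0,0.002,0.005,-1],
    [0,0,-0.1,0,0,0,-1],
    [0,0,-0.08,0,0,0,-1],
    [0,0,-0.03,0,0,0,-1],
    [0,0,0,0,0,0,-1],
  ],
)

```text
time: 26.72
tool_pos: [0.5114, 0.1176, 0.0315]
orientation: [0.097, 0.698, -0.096, 0.703]
force: [0.2, -0.6, -1.4]
finger_gap: 0.0274
```

```bash
python3 st.py; python3 - <<'E'
from pl import *
save('w16',optics.grab_frame('wrist'))
E
```

```text
t 26.725 p [0.5114 0.1176 0.0315] yaw 74.33 xax [ 6.5e-03 -3.0e-04 -1.0e+00] gap 0.0274 F [ 0.2 -0.6 -1.4] j [ 0.08  0.23  1.94 -0.    0.97 -1.22]
ears-frame mm 206.5 363.2
```

View pics/w16.png

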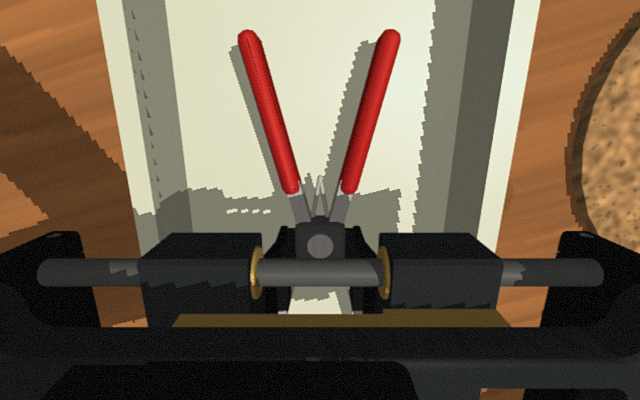

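Centred in the basket, about 5 mm above its floor. I'll lower until the floor takes the weight.

jog_arm(
  motion=[
    [-0.02,0,-0.04,0,0.003,0,-1],
    [0,0,-0.015,0,0,0,-1],
    [0,0,0,0,0,0,-1],
  ],
)

```text
time: 27.15
tool_pos: [0.5098, 0.1176, 0.0263]
orientation: [0.096, 0.7, -0.096, 0.701]
force: [1.0, -0.5, -2.4]
finger_gap: 0.0273
```

```bash
python3 st.py
```

```text
t 27.15 p [0.5098 0.1176 0.0263] yaw 74.33 xax [ 9.e-04 -2.e-04 -1.e+00] gap 0.0273 F [ 1.  -0.5 -2.4] j [ 0.08  0.24  1.94 -0.    0.96 -1.22]
ears-frame mm 205.1 364.1
```

jog_arm(
  motion=[
    [0,0,-0.01,0,0,0,-1],
    [0,0,-0.005,0,0,0,-1],
    [0,0,0,0,0,0,-1],
  ],
)

```text
time: 27.52
tool_pos: [0.5101, 0.1176, 0.0258]
orientation: [0.096, 0.7, -0.096, 0.701]
force: [0.1, -0.6, -1.8]
finger_gap: 0.0273
```

```bash
python3 st.py
```

```text
t 27.525 p [0.5101 0.1176 0.0258] yaw 74.33 xax [ 1.3e-03 -2.0e-04 -1.0e+00] gap 0.0273 F [ 0.1 -0.6 -1.8] j [ 0.08  0.24  1.94 -0.    0.96 -1.22]
ears-frame mm 205.4 363.9
```

jog_arm(
  motion=[
    [0,0,-0.015,0,0,0,-1],
    [0,0,-0.01,0,0,0,-1],
    [0,0,0,0,0,0,-1],
  ],
)

```text
time: 27.9
tool_pos: [0.5104, 0.1177, 0.0259]
orientation: [0.096, 0.7, -0.096, 0.701]
force: [1.0, 0.0, -2.4]
finger_gap: 0.0278
```

```bash
python3 st.py
```

```text
t 27.9 p [0.5104 0.1177 0.0259] yaw 74.35 xax [ 1.e-03 -5.e-04 -1.e+00] gap 0.0278 F [ 1.   0.  -2.4] j [ 0.08  0.24  1.94 -0.    0.96 -1.22]
ears-frame mm 205.7 363.8
```

jog_arm(
  motion=[
    [0,0,-0.03,0,0,0,-1],
    [0,0,0,0,0,0,-1],
  ],
)

```text
time: 28.15
tool_pos: [0.5114, 0.1177, 0.0261]
orientation: [0.096, 0.7, -0.096, 0.701]
force: [0.4, 0.6, -1.8]
finger_gap: 0.0278
```

```bash
python3 st.py
```

```text
t 28.15 p [0.5114 0.1177 0.0261] yaw 74.37 xax [ 1.4e-03 -8.0e-04 -1.0e+00] gap 0.0278 F [ 0.4  0.6 -1.8] j [ 0.08  0.24  1.94 -0.    0.96 -1.22]
ears-frame mm 206.5 363.3
```

jog_arm(
  motion=[
    [0,0,-0.03,0,0,0,-1],
    [0,0,-0.03,0,0,0,-1],
    [0,0,-0.03,0,0,0,-1],
  ],
)

```text
time: 28.52
tool_pos: [0.5121, 0.1178, 0.0256]
orientation: [0.095, 0.701, -0.097, 0.7]
force: [-15.6, -2.7, 32.3]
finger_gap: 0.0274
```

```bash
python3 st.py
```

```text
t 28.525 p [0.5121 0.1178 0.0256] yaw 74.43 xax [-0.002  -0.0019 -1.    ] gap 0.0274 F [-15.6  -2.7  32.3] j [ 0.08  0.25  1.93 -0.    0.96 -1.22]
ears-frame mm 207.1 363.0
```

jog_arm(
  motion=[
    [0,0,0,0,0,0,-1],
    [0,0,0,0,0,0,0.0],
    [0,0,0,0,0,0,0.2],
    [0,0,0,0,0,0,0.2],
    [0,0,0.1,0,0,0,0.2],
    [0,0,0.4,0,0,0,0.2],
    [0,0,0.6,0,0,0,0.2],
    [0,0,0.5,0,0,0,0.2],
    [0.3,0,0.4,0,0,0,0.2],
    [0.3,0,0.2,0,0,0,0.2],
    [0,0,0,0,0,0,0.2],
    [0,0,0,0,0,0,0.2],
  ],
)

```text
time: 30.02
tool_pos: [0.5705, 0.1177, 0.2549]
orientation: [0.095, 0.701, -0.096, 0.7]
force: [-0.1, -0.4, -0.8]
finger_gap: 0.0521
```

```bash
python3 st.py; python3 - <<'E'
from pl import *
save('w17',optics.grab_frame('wrist'))
t=optics.grab_frame('top');save('t17',t);save('t17z',cv2.resize(t[180:212,405:450],None,fx=16,fy=16,interpolation=cv2.INTER_CUBIC))
s=optics.grab_frame('side');save('s17',s)
E
```

```text
t 30.025 p [0.5705 0.1177 0.2549] yaw 74.43 xax [-8.0e-04 -1.6e-03 -1.0e+00] gap 0.0521 F [-0.1 -0.4 -0.8] j [ 0.07  0.11  1.62 -0.    1.42 -1.23]
ears-frame mm 256.6 331.9
```

View pics/w17.png

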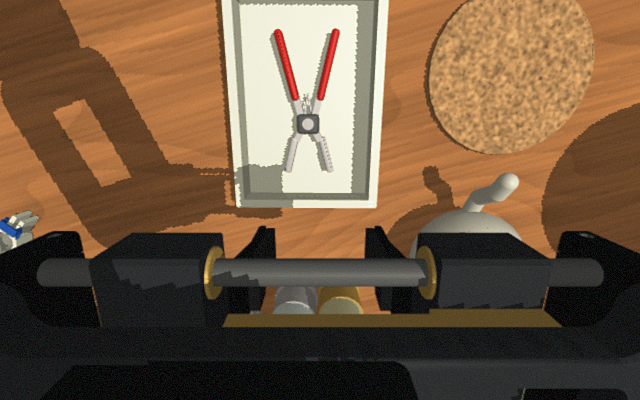

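View pics/s17.png

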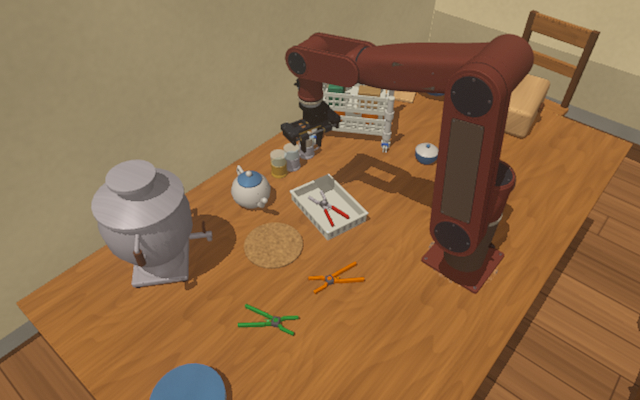

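View pics/t17z.png

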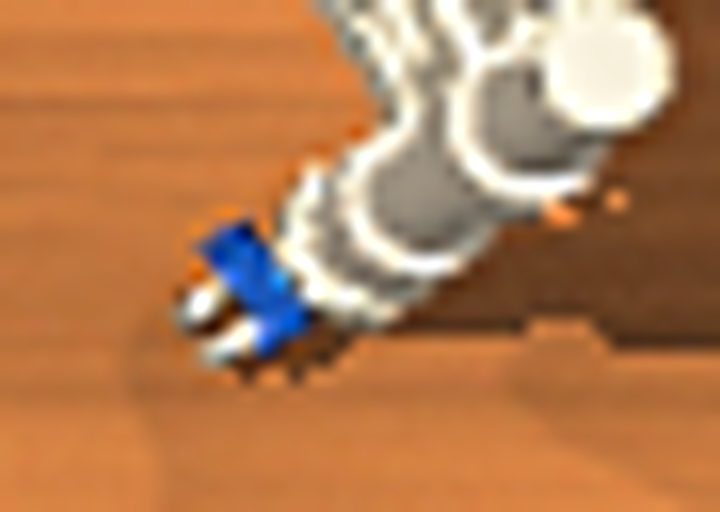

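The pliers lie flat in the middle of the basket, with the joint at (308,124) in the wrist view. The collar is still shut, the tea things look unmoved, and the arm is clear of everything.

```bash
python3 -c "
from workcell import bot;print(bot.sign_off())"
```

```text
the job is handed in; nothing more can be done
None
```

The collar is shut and holding, and the pliers lie flat in the shallow white basket. I handed the job in at about 30 s, with no verdict reported.

- **Getting the pliers on:** I took the red-handled pliers off the trivet by the joint block. I slid the jaws in low on either side of the ears, set the pliers down and let go.
- **Closing the collar:** I gripped across both handles and squeezed the finger gap down to about 21 mm. The ears came parallel with roughly 3 mm between them and stayed that way after I let the handles spring open.
- **Putting them away:** I took the pliers by the joint block again, drew them straight back off the collar and laid them in the basket.

**Last checks:**
- The pictures show the collar still shut under its blue hook after the pliers were in the basket. The pliers are centred on the basket floor, and the arm is raised clear with the gripper empty.
- I only looked at the tea things by eye; they appear unmoved.
- The wrist force reached about 32 N for a moment, when I pressed the pliers onto the basket floor to be sure they were down. No other reading between moves was above about 7 N.
- The top camera's first estimate of the hook position differed from the wrist camera's by 3 to 5 mm. I used the wrist camera's, and the jaws fitted round the ears without touching.

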